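# Empty the beaker of used lens blocks into the block box

### The arm

A 7-joint arm with a two-finger parallel gripper is mounted at the origin on the work surface. World frame = base frame: x ahead of the robot, y to its left, z up, the work surface at z = 0. Lengths are in m, angles in rad, forces in N, time in s.
With the tool pointing down it reaches from about 0.4 to 0.85 m from the base axis. Payload 10.4 kg.
Tool frame: the origin (TCP) lies where the fingers leave the gripper's body, on its centre line; the fingertips stand 73 mm ahead of it and the grasp point (between the pads) lies 54 mm ahead of it; z points along the fingers, y is the direction in which the jaws open and shut (so a half turn about z gives the same grasp; the last joint's range is limited). The gripper opens to 85 mm and grips with 20 to 120 N. Pads are 22 mm wide; open, the fingers measure 114 mm over their backs; the gripper's body (76 mm by 85 mm) begins 54 mm behind the grasp point. The pads swing forward as they close: fully open they stand 13 mm farther back than shut.
Start: joints at [-1.126, 0.332, -0.065, 1.46, 0.022, 1.35, -0.088], TCP at [0.282, 0.558, 0.304] pointing down, gripper open.
Joint ranges: [-2.6, 2.6], [-0.5, 2.12], [-1.47, 1.34], [0.16, 2.42], [-1.27, 4.41], [0.06, 2.06], [-2.6, 2.6]. Speed limits (rad/s): [2.22, 2.22, 2.79, 2.79, 3.14, 3.14, 3.14].

### API

Orientations are given as a unit quaternion [x, y, z, w].
In Python, from workcell import get_obs, camera, camera_model, hand_in gives the robot as it stands.
- The arm moves only by the shell command python3 -m crank 'ROWS' [FORCE]. ROWS is text: rows parted by semicolons, each of 7 numbers parted by spaces: the shift along the tool's x, y, z in units of 40 mm (1.0 is 40 mm), then the turn, a rotation vector about the tool's x, y, z in units of 8 degrees (1.0 is 8 degrees), then the finger opening in mm, from 0 to 85.4. In form: x y z ax ay az jaw; .... A call has exactly 10 rows; each row shifts and turns the pose as measured when the row begins, along the tool's axes as they then stand; what a row does not reach is not made up. A row lasts 1/10 s, in which the tool goes at most 50 mm and 8.59 degrees, less where a joint would pass 70% of its speed; a pose out of reach is approached as far as the arm can. A call is refused whole if a number of a shift passes 1 or a number of a turn 1, either way. A call with a gripper value outside its range is refused whole. The fingers move at their own pace and stop on an object; FORCE is the grip in N (left out, the last holds). Time passes only in rows, so rows that do not move let the fingers close, or fill a call up. It gives the time, the measured TCP pose, the force and the opening at its end, in the units of the state.
- get_obs(): the state, without advancing time (a new reading comes with each control period).
- camera(name): name is "scene" or "top" or "wrist"; returns (picture, depth): 480x640x3 uint8, red, green, blue; 480x640 float32, m along the optical axis (not along the pixel's ray), 0 where there is no reading.
- camera_model(name): a dict with "fx", "fy", "cx", "cy" (pixels), "position" and "rotation" of the camera in the world; the wrist camera has in their place "hand_eye" (4x4, takes a point from camera to tool coordinates, whose origin is the TCP and whose axes are the flange's). Camera axes: x right, y up, looking along -z (the intrinsics and any distortion apply to the point x, -y, -z); pixel columns grow to the right and rows downward; lengths in m; the calibration is good to about 2 mm. A picture is of the moment at which its call begins: read the wrist's pose just before it. camera_model takes no time and is no camera call.
- hand_in(): hands the job in, once; it reports no verdict.
The state is a dict: "clock": time; "joint_pos": joint angles; "joint_velocities": joint speeds; "tau": joint torques, N m; "position": TCP position; "ee_rot": TCP orientation; "ft_force": force on the tool from outside, world axes, zero at the start; "torque": the same for the moment, N m; "grip_width": opening from 0.0 (shut) to 1.0 (fully open).
Only numpy, scipy, OpenCV 4.12 (cv2) and the standard library are available. Lean on these libraries where they do the work, as an engineer would, in place of code of your own. Each camera call takes 0.05 s, during which the arm holds its last target.

### The job

The lens blocks from this morning's jobs are in the grey beaker and belong in the white block box: slide the box's cover all the way back by its grip, pick up the beaker and pour all eight blocks into the bin. Then stand the empty beaker upright, wholly on its round cork mat, and slide the cover fully shut. The beaker is thin plastic, so squeeze it only lightly (20 to 40 N is plenty), and leave the bottle, spectacle case and screwdriver where they are.

Things in the scene. Friction and masses are not known exactly. Their poses are not given: they have to be found in the camera images.
- box: Storage box for lens blocks, white plastic, fixed to the bench. Its front part is an open-topped bin, 130 x 130 mm outside, 75 mm high, walls and floor 5 mm (inside 120 x 120 x 70 mm). Behind it (its +x side) is a closed deck of the same width and height, 130 mm long, over which the cover slides. Two rails, 84 mm high, run along the sides, making it 144 mm wide. Origin: on the bench under the centre of the bin. x points from the bin to the rear deck, z up.
- bin_mouth (a point): Centre of the bin's mouth, at rim height, 75 mm above the bench; axes as the box.
- cover (a joint): The bin's flat grey sliding cover. 0 = fully closed over the bin, 0.12 m = fully open, all over the rear deck; it slides along the box's +x to open, with about 1.5 N of friction, and stays where it is left. At the start closed or up to 30 mm ajar. The cover is 130 x 128 mm, its upper face 82.5 mm above the bench.
- cover_grip (a point): Point on the cover's grip to grasp: the grip is an upright rib on the cover's middle, 12 mm thick along x (box axes), 70 mm long along y, 32 mm tall, from 82.5 to 114.5 mm above the bench. This point is at its centre line, 99.5 mm above the bench; it moves with the cover.
- cup_center (a point): Round grey plastic beaker, open at the top, no handle, 95 mm tall, outside diameter 56 mm at the foot, 69 mm at the rim, wall 3 mm, floor 4 mm; about 90 g empty (this varies). This point is on its axis, half-way up (47.5 mm); z points to its mouth. Thin-walled: it cracks if squeezed with more than about 75 N; 20 to 40 N holds it well.
- cup: The same beaker; origin at the centre of its underside.
- mat_top (a point): Centre of the upper face of a round cork mat, diameter 110 mm, 4 mm thick, fixed on the bench: the beaker's place. The beaker starts on the bare bench, on the other side of the box from the mat; which side is which varies.
- bottle_center (a point): Bystander: clear spray-fluid bottle, 44 mm diameter, 120 mm tall, standing; point half-way up.
- case_center (a point): Bystander: blue spectacle case, 60 x 160 x 36 mm (x, y, z) lying on the bench; point at its centre.
- driver: Bystander: screwdriver, 170 mm long, lying between the robot and the box, along its own x.
- block0_c (a point): Lens block 1 of 8: stepped ivory plastic disc, diameter 21 mm (17 mm over its upper half), 16 mm high, 12 g; this point is its centre. Starts in the beaker; together the blocks fill it to about half its height. They slide and roll out once the beaker is tipped well past level (about 115 to 130 degrees from upright).
- block1_c (a point): Lens block 2 of 8, same as the first.
- block2_c (a point): Lens block 3 of 8, same as the first.
- block3_c (a point): Lens block 4 of 8, same as the first.
- block4_c (a point): Lens block 5 of 8, same as the first.
- block5_c (a point): Lens block 6 of 8, same as the first.
- block6_c (a point): Lens block 7 of 8, same as the first.
- block7_c (a point): Lens block 8 of 8, same as the first.
Mind the look-alikes: they are no part of the job. What is shaped like the cup but orange is not meant.

How it is judged:
On the way, in this order (a step that is already met when the one before it is completed fails the run):
1. the cover has been slid back (at least 95 mm of its 120 mm) (value of joint cover above 0.095 m), for 0.2 s.
2. the beaker is held up and tipped about level or further over the bin (contact force between the fingers and cup above 0.5 N and angle between cup_center's own z axis and vertical above 1.4 rad and height (world z) of cup_center above 0.09 m and horizontal distance between cup_center and bin_mouth below 0.15 m), for 0.1 s.
3. all eight blocks are in the bin while the beaker is still held up (x of block0_c in the frame of box between -0.062 and 0.062 m and y of block0_c in the frame of box between -0.062 and 0.062 m and z of block0_c in the frame of box between 0 and 0.07 m and x of block1_c in the frame of box between -0.062 and 0.062 m and y of block1_c in the frame of box between -0.062 and 0.062 m and z of block1_c in the frame of box between 0 and 0.07 m and x of block2_c in the frame of box between -0.062 and 0.062 m and y of block2_c in the frame of box between -0.062 and 0.062 m and z of block2_c in the frame of box between 0 and 0.07 m and x of block3_c in the frame of box between -0.062 and 0.062 m and y of block3_c in the frame of box between -0.062 and 0.062 m and z of block3_c in the frame of box between 0 and 0.07 m and x of block4_c in the frame of box between -0.062 and 0.062 m and y of block4_c in the frame of box between -0.062 and 0.062 m and z of block4_c in the frame of box between 0 and 0.07 m and x of block5_c in the frame of box between -0.062 and 0.062 m and y of block5_c in the frame of box between -0.062 and 0.062 m and z of block5_c in the frame of box between 0 and 0.07 m and x of block6_c in the frame of box between -0.062 and 0.062 m and y of block6_c in the frame of box between -0.062 and 0.062 m and z of block6_c in the frame of box between 0 and 0.07 m and x of block7_c in the frame of box between -0.062 and 0.062 m and y of block7_c in the frame of box between -0.062 and 0.062 m and z of block7_c in the frame of box between 0 and 0.07 m and contact force between the fingers and cup above 0.5 N and height (world z) of cup_center above 0.08 m), for 0.1 s.
4. the beaker stands upright on the cork mat, released (horizontal distance between cup_center and mat_top below 0.027 m and angle between cup_center's own z axis and vertical below 0.1 rad and height (world z) of cup_center between 0.047 and 0.056 m and contact force between the fingers and cup below 0.1 N), for 0.2 s.
5. the cover is shut (value of joint cover below 0.006 m), for 0.2 s.
At the end, for the whole second after the job is handed in: All eight blocks lie inside the bin below its rim, the cover is shut to within 6 mm, and the beaker stands still and upright (within 0.1 rad) on the cork mat, its axis within 27 mm of the mat's centre, released (all of step 4 and x of block0_c in the frame of box between -0.062 and 0.062 m and y of block0_c in the frame of box between -0.062 and 0.062 m and z of block0_c in the frame of box between 0 and 0.07 m and x of block1_c in the frame of box between -0.062 and 0.062 m and y of block1_c in the frame of box between -0.062 and 0.062 m and z of block1_c in the frame of box between 0 and 0.07 m and x of block2_c in the frame of box between -0.062 and 0.062 m and y of block2_c in the frame of box between -0.062 and 0.062 m and z of block2_c in the frame of box between 0 and 0.07 m and x of block3_c in the frame of box between -0.062 and 0.062 m and y of block3_c in the frame of box between -0.062 and 0.062 m and z of block3_c in the frame of box between 0 and 0.07 m and x of block4_c in the frame of box between -0.062 and 0.062 m and y of block4_c in the frame of box between -0.062 and 0.062 m and z of block4_c in the frame of box between 0 and 0.07 m and x of block5_c in the frame of box between -0.062 and 0.062 m and y of block5_c in the frame of box between -0.062 and 0.062 m and z of block5_c in the frame of box between 0 and 0.07 m and x of block6_c in the frame of box between -0.062 and 0.062 m and y of block6_c in the frame of box between -0.062 and 0.062 m and z of block6_c in the frame of box between 0 and 0.07 m and x of block7_c in the frame of box between -0.062 and 0.062 m and y of block7_c in the frame of box between -0.062 and 0.062 m and z of block7_c in the frame of box between 0 and 0.07 m and value of joint cover below 0.006 m and linear speed of cup below 0.02 m/s); the robot touches nothing.
It fails at once if the beaker is squeezed by more than 75 N a finger (150 N over both) (contact force between the fingers and cup above 150 N).
It fails at once if the bottle is moved by more than 25 mm (distance of bottle_center from where it was at the start of the episode above 0.025 m).
It fails at once if the spectacle case is moved by more than 25 mm (distance of case_center from where it was at the start of the episode above 0.025 m).
It fails at once if the screwdriver is moved by more than 25 mm (distance of driver from where it was at the start of the episode above 0.025 m).
It also fails if it takes over 72 s, if anything falls off the work surface, if the arm or the gripper's body presses on something with over 40 N, if the wrist force passes 120 N, or if a joint passes its speed limit or range.

## Working session

There is one attempt and no reset: what is moved stays moved. The work goes in short steps, Python scripts to look and compute and a shell command to move; the robot and the scene stay as the last step left them, time stands still between calls to the robot, and variables do not carry over. Pictures are saved under pics/ and viewed, and the job is handed in when it is done.

```bash
ls; mkdir -p pics; cat > h.py <<'E'
import numpy as np, cv2
from workcell import get_obs, camera, camera_model, hand_in
from scipy.spatial.transform import Rotation as R
def snap(name, fn):
    o=get_obs(); im,d=camera(name); cv2.imwrite('pics/'+fn+'.png', im[:,:,::-1]); np.savez('/tmp/'+fn+'.npz',im=im,d=d,p=o['position'],q=o['ee_rot']); return im,d,o
def cloud(name, fn):
    z=np.load('/tmp/'+fn+'.npz'); d=z['d'].astype(float); m=camera_model(name)
    v,u=np.mgrid[0:480,0:640]
    if any(k.startswith('dist') for k in m): pass
    x=(u-m['cx'])/m['fx']*d; y=(v-m['cy'])/m['fy']*d
    P=np.stack([x,-y,-d],-1)
    if 'hand_eye' in m:
        H=np.array(m['hand_eye']); P=P@H[:3,:3].T+H[:3,3]; P=P@R.from_quat(z['q']).as_matrix().T+z['p']
    else:
        r=np.array(m['rotation']); r=R.from_quat(r).as_matrix() if r.size==4 else r.reshape(3,3)
        P=P@r.T+np.array(m['position'])
    P[d==0]=np.nan
    return P,z['im']
E
python3 - <<'E'
from h import *
for n in ['top','scene']:
    snap(n,n+'0'); print(n,camera_model(n))
print(camera_model('wrist')); print(get_obs())
E
```

```text
pics
top {'fx': 601.2650231489363, 'fy': 601.2650231489363, 'cx': 317.7314489116674, 'cy': 235.8296391969758, 'position': array([0.42783246, 0.01416391, 1.3532485 ]), 'rotation': array([ 0.02525908, -0.02988143, -0.7001446 ,  0.7129282 ])}
scene {'fx': 491.7956007217204, 'fy': 491.7956007217204, 'cx': 324.40444729640336, 'cy': 240.27936925907386, 'position': array([1.03367722, 0.38939526, 0.86604165]), 'rotation': array([0.143972  , 0.30399537, 0.84090611, 0.42395259])}
{'fx': 345.11288103813183, 'fy': 345.11288103813183, 'cx': 315.4353811283838, 'cy': 242.36724294472765, 'hand_eye': array([[ 2.24421369e-04,  9.59901799e-01,  2.80336379e-01,
         7.17597529e-02],
       [ 9.99999340e-01,  1.00501863e-04, -1.14467177e-03,
        -1.40794151e-03],
       [-1.12694682e-03,  2.80336451e-01, -9.59901143e-01,
        -6.96172322e-02],
       [ 0.00000000e+00,  0.00000000e+00,  0.00000000e+00,
         1.00000000e+00]])}
{'clock': 0.1, 'joint_pos': array([-1.12558977,  0.332806  , -0.0646551 ,  1.46085132,  0.02159759,
        1.34987821, -0.08845461]), 'joint_velocities': array([-0.00091307, -0.00124198,  0.00147723, -0.00053217, -0.00012886,
        0.00077688,  0.00132554]), 'tau': array([ 3.08015144e-03, -6.26744056e+01,  5.02606086e-02, -3.92429388e+01,
        1.64739095e-02,  6.93579568e-03, -5.50399056e-05]), 'position': array([0.28174604, 0.55762949, 0.30319985]), 'ee_rot': array([ 2.31765763e-01,  9.72771423e-01, -6.13946376e-04, -1.11526709e-04]), 'ft_force': array([-0.36616353, -0.20500687,  0.85987938]), 'torque': array([ 0.0060359 , -0.0080323 ,  0.01972895]), 'grip_width': 1.0006231870489481}
```

View pics/top0.png

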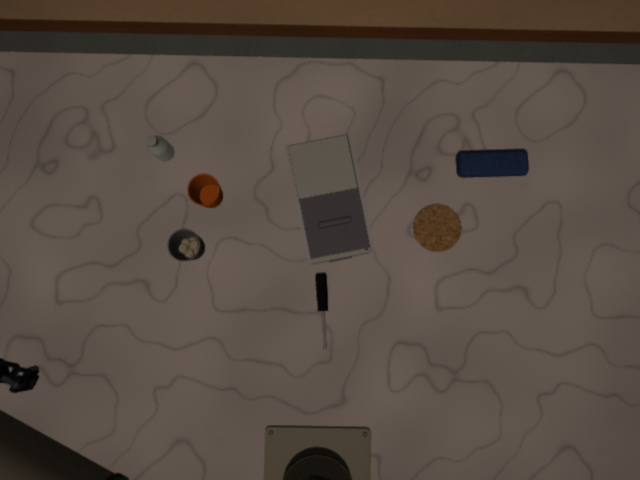

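View pics/scene0.png

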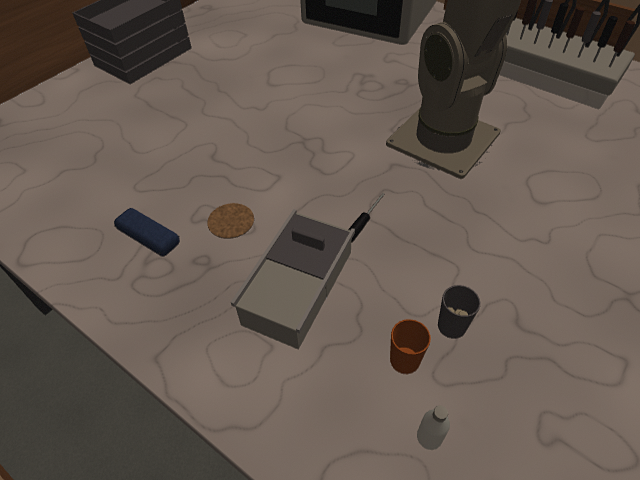

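The top view shows two cup-shaped objects: a grey one at (186,246) with ivory blocks in it, and an orange one at (205,191), which is the decoy. The cover's grip is at (335,222), the mat at (437,228), the screwdriver at (322,300), the bottle at (160,148) and the case at (492,163). The grey cup matches the description, so I'll crop it and measure the points.

```bash
python3 - <<'E'
from h import *
im=cv2.imread('pics/top0.png')
a=cv2.resize(im[165:275,150:240],None,fx=4.4,fy=4.4,interpolation=cv2.INTER_CUBIC)
b=cv2.resize(im[125:275,280:380],None,fx=3.9,fy=3.9,interpolation=cv2.INTER_CUBIC)
h=max(a.shape[0],b.shape[0]); c=np.zeros((h,a.shape[1]+b.shape[1],3),np.uint8); c[:a.shape[0],:a.shape[1]]=a; c[:b.shape[0],a.shape[1]:]=b
cv2.imwrite('pics/crop0.png',c)
P,I=cloud('top','top0')
def blob(mask,lab):
    p=P[mask]; p=p[~np.isnan(p[:,0])]; print(lab,len(p),np.round(p.mean(0),4),np.round(np.percentile(p,[2,98],axis=0),4).tolist()); return p
roi=lambda u0,u1,v0,v1:(np.arange(640)[None]>=u0)&(np.arange(640)[None]<u1)&(np.arange(480)[:,None]>=v0)&(np.arange(480)[:,None]<v1)
Z=np.nan_to_num(P[...,2])
def circ(p):
    A=np.c_[2*p[:,:2],np.ones(len(p))]; s=np.linalg.lstsq(A,(p[:,:2]**2).sum(1),rcond=None)[0]; return s[:2],np.sqrt(s[2]+s[0]**2+s[1]**2)
p=blob(roi(160,212,222,270)&(Z>.085),'cup rim'); print(circ(p))
p=blob(roi(160,212,222,270)&(Z>.01),'cup all')
p=blob(roi(182,230,170,212)&(Z>.085),'orange rim'); print(circ(p))
p=blob(roi(280,380,125,275)&(Z>.1)&(Z<.125),'grip'); r=cv2.minAreaRect((p[:,:2]*1000).astype(np.float32)); print(r)
p=blob(roi(280,380,125,275)&(Z>.06)&(Z<.1),'box'); r=cv2.minAreaRect((p[:,:2]*1000).astype(np.float32)); print(r, cv2.boxPoints(r))
hsv=cv2.cvtColor(I,cv2.COLOR_RGB2HSV)
mm=roi(405,470,195,260)&(hsv[...,1]>90)&(abs(Z)<.02)
p=blob(mm,'mat'); print(cv2.minEnclosingCircle((p[:,:2]*1000).astype(np.float32)))
blob(roi(140,180,130,165)&(Z>.03),'bottle'); blob(roi(450,535,140,185)&(Z>.015),'case')
blob(roi(310,335,265,350)&(Z>.006),'driver')
blob(roi(560,640,20,400),'bench')
E
```

```text
cup rim 207 [0.5039 0.2913 0.094 ] [[0.4704, 0.2546, 0.0863], [0.5355, 0.3205, 0.1008]]
(array([0.50297816, 0.28726715]), np.float64(0.032365800696838434))
cup all 906 [0.5043 0.2926 0.0574] [[0.4728, 0.2557, 0.0141], [0.5335, 0.3187, 0.0989]]
orange rim 206 [0.6238 0.2528 0.094 ] [[0.5886, 0.2168, 0.0856], [0.6547, 0.2835, 0.1008]]
(array([0.62083238, 0.25015823]), np.float64(0.03241506491409712))
grip 210 [ 0.5556 -0.0265  0.1141] [[0.5452, -0.0592, 0.1027], [0.5669, 0.0064, 0.1202]]
((556.3683471679688, -26.76925277709961), (12.304542541503906, 69.83194732666016), 12.026795387268066)
box 7794 [ 0.6121 -0.0149  0.0802] [[0.4868, -0.0956, 0.0714], [0.7354, 0.0652, 0.0885]]
((610.9829711914062, -15.027931213378906), (260.8790283203125, 144.1481475830078), 12.17363452911377) [[ 468.27805    27.918982]
 [ 498.67526  -112.98771 ]
 [ 753.68787   -57.974846]
 [ 723.29065    82.93185 ]]
mat 1814 [ 0.5573 -0.262   0.0048] [[0.5086, -0.3106, -0.001], [0.606, -0.2129, 0.0106]]
((558.4038696289062, -262.7447814941406), 56.00792694091797)
bottle 456 [0.7129 0.3507 0.0834] [[0.697, 0.3359, 0.0341], [0.7358, 0.3725, 0.1245]]
case 1917 [ 0.7021 -0.3777  0.0345] [[0.6741, -0.4544, 0.0204], [0.7331, -0.3033, 0.0419]]
driver 587 [ 0.392  -0.005   0.0208] [[0.2919, -0.0193, 0.0066], [0.4504, 0.0108, 0.03]]
bench 30278 [ 0.6427 -0.6716 -0.0794] [[0.1977, -1.074, -0.7514], [1.3227, -0.545, 0.0062]]
```

View pics/crop0.png

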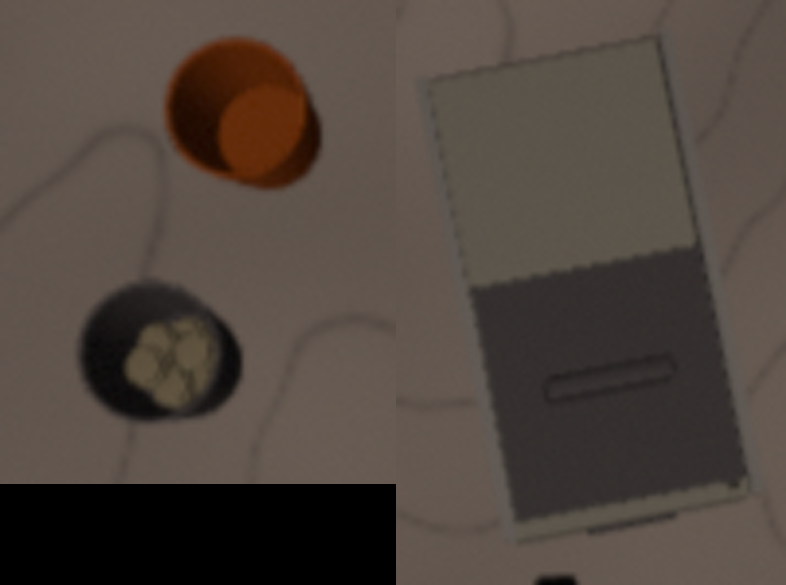

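The crop confirms the grey beaker with ivory blocks at about (186,246); the orange cup beside it is empty. The grip rib is centred at (335,222).

- **Box:** yaw is 12.1° and its measured size is 261 x 144 mm, against 260 x 144 given. The bin centre is at about (0.547, -0.029).
- **Cover:** the grip at (0.556, -0.027) puts it about 9 mm ajar.
- **Beaker:** (0.503, 0.288).
- **Mat:** (0.558, -0.262).

Next is a helper that works out the rows.

```bash
cat > plan.py <<'E'
from h import *
import json
def log():
    o=get_obs(); 
    with open('/tmp/log.jsonl','a') as f: f.write(json.dumps([o['joint_pos'].tolist(),o['position'].tolist(),o['ee_rot'].tolist()])+'\n')
    return o
def down(psi):
    psi=np.radians(psi); y=np.array([np.cos(psi),np.sin(psi),0]); z=np.array([0,0,-1.]); return np.stack([np.cross(y,z),y,z],1)
def plan(tp,tR,n,jaw,gain=1.0):
    o=log(); p=o['position'].copy(); M=R.from_quat(o['ee_rot']); tR=R.from_matrix(tR); tp=np.array(tp); rows=[]
    for i in range(n):
        k=n-i
        s=M.inv().apply((tp-p)/k)/0.04; w=(M.inv()*tR).as_rotvec()/k/np.radians(8)
        s=np.round(np.clip(s*gain,-1,1),2); w=np.round(np.clip(w*gain,-1,1),2)
        if np.linalg.norm(s)>1.25: s=np.round(s*1.24/np.linalg.norm(s),2)
        rows.append(' '.join('%g'%x for x in [*s,*w,jaw]))
        p=p+M.apply(s*0.04); M=M*R.from_rotvec(w*np.radians(8))
    for i in range(0,n,10): print('; '.join(rows[i:i+10]))
    print('end',np.round(p,4),'miss',np.round((tp-p)*1000,1),'rotmiss',np.round(np.degrees((M.inv()*tR).magnitude()),1))
def st():
    o=log(); M=R.from_quat(o['ee_rot']).as_matrix(); print('t',round(o['clock'],2),'q',np.round(o['joint_pos'],3),'p',np.round(o['position'],4),'x',np.round(M[:,0],3),'y',np.round(M[:,1],3),'z',np.round(M[:,2],3),'F',np.round(o['ft_force'],1),'g',round(o['grip_width']*85.4,1))
E
python3 -c "
from plan import *
plan([.556,-.027,.23],down(12.1),20,45)"
```

```text
-0.64 -0.5 0.09 -0 0 0.32 45; -0.66 -0.47 0.09 -0 0 0.32 45; -0.68 -0.44 0.09 -0 0 0.32 45; -0.7 -0.41 0.09 -0 0 0.32 45; -0.71 -0.38 0.09 -0 0 0.32 45; -0.73 -0.34 0.09 -0 0 0.32 45; -0.74 -0.31 0.09 -0 0 0.32 45; -0.76 -0.28 0.09 -0 0 0.32 45; -0.77 -0.24 0.09 -0 0 0.32 45; -0.78 -0.21 0.09 -0 0 0.32 45
-0.79 -0.17 0.09 -0 0 0.32 45; -0.79 -0.14 0.09 -0 0 0.32 45; -0.8 -0.1 0.1 -0 0 0.32 45; -0.8 -0.07 0.09 -0 0 0.32 45; -0.81 -0.03 0.1 -0 0 0.32 45; -0.81 0 0.09 -0 0 0.32 45; -0.8 0.04 0.1 -0 0 0.32 45; -0.8 0.08 0.09 -0 0 0.32 45; -0.8 0.11 0.1 -0 0 0.31 45; -0.8 0.15 0.09 -0.01 0.01 0.32 45
end [ 0.5562 -0.0271  0.2301] miss [-0.2  0.1 -0.1] rotmiss 0.0
```

```bash
python3 -m crank '-0.64 -0.5 0.09 0 0 0.32 45; -0.66 -0.47 0.09 0 0 0.32 45; -0.68 -0.44 0.09 0 0 0.32 45; -0.7 -0.41 0.09 0 0 0.32 45; -0.71 -0.38 0.09 0 0 0.32 45; -0.73 -0.34 0.09 0 0 0.32 45; -0.74 -0.31 0.09 0 0 0.32 45; -0.76 -0.28 0.09 0 0 0.32 45; -0.77 -0.24 0.09 0 0 0.32 45; -0.78 -0.21 0.09 0 0 0.32 45'; python3 -c "
from plan import *
st()
plan([.556,-.027,.23],down(12.1),10,45)"
```

```text
clock: 1.1
position: [0.4178, 0.256, 0.262]
ee_rot: [0.445, 0.895, -0.003, -0.002]
ft_force: [-0.2, -0.6, -0.1]
grip_width: 0.526
t 1.1 q [-0.804  0.064  0.168  1.87  -0.012  1.216  0.016] p [0.4178 0.256  0.262 ] x [-0.603  0.798  0.   ] y [ 0.797  0.603 -0.008] z [-0.006 -0.004 -1.   ] F [-0.2 -0.6 -0.1] g 44.9
-0.77 -0.15 0.08 -0.01 0 0.31 45; -0.78 -0.12 0.08 -0 0 0.31 45; -0.78 -0.08 0.08 -0.01 0 0.31 45; -0.79 -0.05 0.08 -0 0 0.31 45; -0.79 -0.02 0.08 -0.01 0 0.31 45; -0.79 0.02 0.08 -0 0 0.32 45; -0.78 0.05 0.08 -0.01 0 0.31 45; -0.78 0.09 0.08 -0 0 0.32 45; -0.78 0.12 0.08 -0.01 0 0.31 45; -0.77 0.16 0.09 -0 0.01 0.32 45
end [ 0.556  -0.027   0.2299] miss [-0.  -0.   0.1] rotmiss 0.0
```

Tracking is close to the plan.

```bash
python3 -m crank '-0.77 -0.15 0.08 -0.01 0 0.31 45; -0.78 -0.12 0.08 0 0 0.31 45; -0.78 -0.08 0.08 -0.01 0 0.31 45; -0.79 -0.05 0.08 0 0 0.31 45; -0.79 -0.02 0.08 -0.01 0 0.31 45; -0.79 0.02 0.08 0 0 0.32 45; -0.78 0.05 0.08 -0.01 0 0.31 45; -0.78 0.09 0.08 0 0 0.32 45; -0.78 0.12 0.08 -0.01 0 0.31 45; -0.77 0.16 0.09 0 0.01 0.32 45'; python3 -c "
from plan import *
st()
snap('wrist','w1')
P,I=cloud('wrist','w1')
Z=np.nan_to_num(P[...,2])
m=(Z>.1)&(Z<.13)
p=P[m];print(len(p),p.mean(0),p.min(0),p.max(0))
plan([.556,-.027,.161],down(12.1),8,45)"
```

```text
clock: 2.1
position: [0.5558, -0.0414, 0.2266]
ee_rot: [0.636, 0.772, -0.001, -0.001]
ft_force: [0.9, 0.3, 0.2]
grip_width: 0.528
t 2.1 q [-0.419  0.254  0.478  1.764 -0.126  1.158  0.289] p [ 0.5558 -0.0414  0.2266] x [-0.191  0.982  0.   ] y [ 0.982  0.191 -0.004] z [-0.003 -0.001 -1.   ] F [0.9 0.3 0.2] g 45.1
2558 [ 0.55500126 -0.02410151  0.11345938] [ 0.5431899  -0.0613508   0.10069567] [0.56778381 0.00774726 0.11607566]
0.06 0.01 0.2 -0 0 -0.02 45; 0.06 0.01 0.2 -0 0 -0.02 45; 0.06 0.01 0.2 -0 0 -0.03 45; 0.06 0.01 0.21 -0.01 0 -0.02 45; 0.07 0.01 0.2 -0 0 -0.03 45; 0.06 0.01 0.21 -0.01 0.01 -0.02 45; 0.06 0.01 0.2 -0 0 -0.03 45; 0.07 0.02 0.21 -0.01 0.01 -0.02 45
end [ 0.5561 -0.0269  0.1609] miss [-0.1 -0.1  0.1] rotmiss 0.0
```

View pics/w1.png

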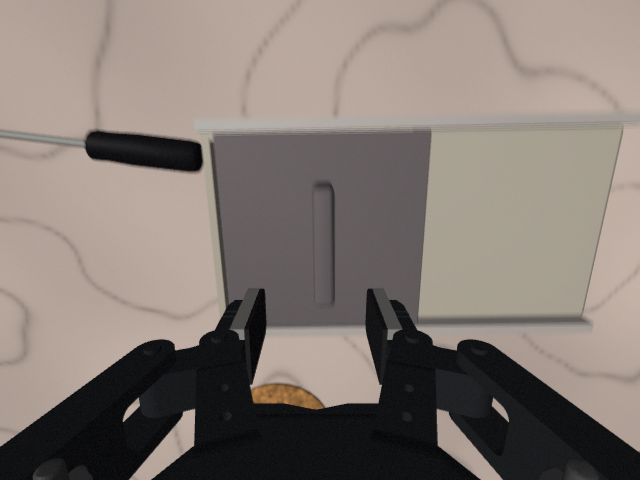

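The wrist view shows the rib at (323,243), lined up between the fingers, with the screwdriver well to the side at (145,150). I'll go down and grip.

```bash
python3 -m crank '0.06 0.01 0.25 0 0 -0.03 45; 0.06 0.01 0.25 0 0 -0.03 45; 0.06 0.01 0.25 0 0 -0.03 45; 0.07 0.01 0.25 0 0 -0.03 45; 0.06 0.01 0.25 0 0 -0.03 45; 0.06 0.01 0.25 0 0 -0.02 45; 0.03 0.01 0.12 0 0 0 45; 0 0 0 0 0 0 5; 0 0 0 0 0 0 5; 0 0 0 0 0 0 5' 40; python3 -c "
from plan import *
st()
plan([.666,-.0035,.161],down(12.1),8,5)"
```

```text
clock: 3.15
position: [0.5565, -0.0264, 0.1557]
ee_rot: [0.627, 0.779, -0.001, 0.0]
ft_force: [-0.7, -0.4, -2.6]
grip_width: 0.133
t 3.15 q [-0.417  0.334  0.45   1.831 -0.166  1.015  0.314] p [ 0.5565 -0.0264  0.1557] x [-0.213  0.977 -0.002] y [ 0.977  0.213 -0.002] z [-0.001 -0.002 -1.   ] F [-0.7 -0.4 -2.6] g 11.4
-0 0.35 -0.02 -0 0 0 5; -0 0.35 -0.02 -0 0 0 5; -0 0.35 -0.02 -0 0 0 5; -0 0.35 -0.02 -0 0 0 5; -0.01 0.35 -0.01 -0 0 0.01 5; -0 0.35 -0.02 -0 0 0 5; -0.01 0.35 -0.01 -0.01 0.01 0.01 5; -0 0.35 -0.02 -0 0 0 5
end [ 0.6661 -0.0034  0.1612] miss [-0.1 -0.1 -0.2] rotmiss 0.0
```

```bash
python3 -m crank '0 0.15 -0.03 0 0 0 5; 0 0.35 -0.02 0 0 0 5; 0 0.35 0 0 0 0 5; 0 0.35 0 0 0 0 5; 0 0.35 0 0 0 0 5; 0 0.35 0 0 0 0 5; 0 0.35 0 0 0 0 5; 0 0.35 0 0 0 0 5; 0 0.2 0 0 0 0 5; 0 0 0 0 0 0 5'; python3 -c "
from plan import *
st()
snap('top','top1')
P,I=cloud('top','top1')
"
```

```text
clock: 4.15
position: [0.6659, -0.0031, 0.1558]
ee_rot: [0.628, 0.778, -0.007, -0.007]
ft_force: [-0.4, 0.7, 2.3]
grip_width: 0.138
t 4.15 q [-0.369  0.569  0.424  1.51  -0.244  1.136  0.315] p [ 0.6659 -0.0031  0.1558] x [-0.211  0.978  0.002] y [ 0.977  0.211 -0.02 ] z [-0.02  -0.002 -1.   ] F [-0.4  0.7  2.3] g 11.7
```

View pics/top1.png

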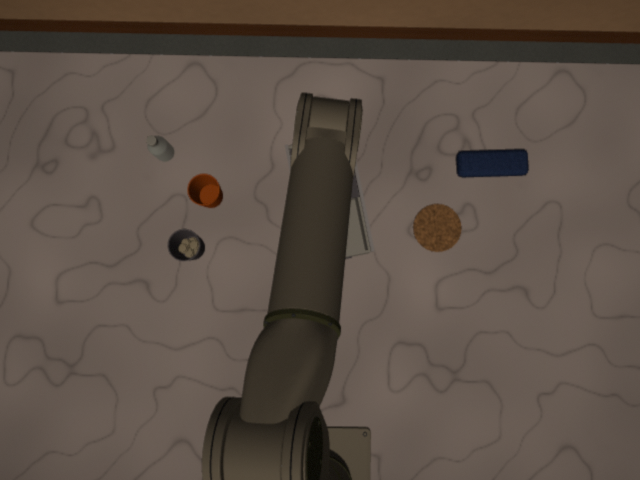

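The cover travelled about 112 mm, so it should be at its rear stop, and bottle, case and cups haven't moved. I'll release and rise, then fit a simple kinematic model, because the side grasp needs a wrist configuration planned within the joint ranges.

```bash
python3 -m crank '0 0.08 0 0 0 0 5; 0 0 0 0 0 0 45; 0 0 0 0 0 0 45; 0 0 -0.5 0 0 0 45; 0 0 -1 0 0 0 45; 0 -0.3 -0.8 0.3 0 0 60; 0.3 -0.3 -0.8 0.3 0 0 70; 0.5 -0.3 -0.5 0 0.3 0 85; 0.6 -0.3 0 0 0.3 0 85; 0.6 -0.3 0 0 0.3 0 85' 25; cat > fk.py <<'E'
from h import *
import json
from scipy.optimize import least_squares
D=[json.loads(l) for l in open('/tmp/log.jsonl')]
SG=[-1,1,1,1,1,1,1]
def fk(q,par,sg):
    d1,d3,a3,a4,d5,a5,d7,y1,y3,off7,a1,tl=par[:12]
    M=np.eye(3);p=np.zeros(3)
    def T(v): 
        nonlocal p; p=p+M@np.array(v)
    def Z(a):
        nonlocal M; c,s=np.cos(a),np.sin(a); M=M@np.array([[c,-s,0],[s,c,0],[0,0,1.]])
    def Y(a):
        nonlocal M; c,s=np.cos(a),np.sin(a); M=M@np.array([[c,0,s],[0,1,0],[-s,0,c]])
    Z(sg[0]*q[0]);T([a1,0,d1]);Y(sg[1]*q[1]);Z(sg[2]*q[2]);T([a3,y1,d3]);Y(sg[3]*q[3]);T([a4,y3,0]);Z(sg[4]*q[4]);T([0,0,d5]);Y(sg[5]*q[5]);T([a5,0,0]);Z(sg[6]*q[6]);T([0,0,d7]);Z(off7)
    return p,M
def res(par,sg):
    r=[]
    for q,p,qt in D:
        P,M=fk(q,par,sg); E=R.from_quat(qt).as_matrix()
        r+=list((P-p)*10)+list((M-E).ravel())
    return np.array(r)
if __name__=='__main__':
    import itertools
    best=[]
    for s in itertools.product([1,-1],repeat=3):
        sg=[-1,1,s[0],1,s[1],1,s[2]]
        for off in [0,1.57,3.14,-1.57]:
            x0=np.array([.3,.35,0,0,.35,0,.2,0,0,off,0,0])
            S=least_squares(lambda x:np.r_[res(x,sg),(x-x0)[[1,2,3,5,7,8,10,11]]*.02],x0)
            best.append((np.sqrt((res(S.x,sg)**2).mean()),sg,np.round(S.x,4).tolist()))
    best.sort(key=lambda b:b[0])
    for b in best[:4]: print(b)
    json.dump(best[0],open('/tmp/fk.json','w'))
E
python3 -c "
from plan import *
st()"; python3 fk.py
```

```text
clock: 5.2
position: [0.5994, 0.0643, 0.3127]
ee_rot: [0.63, 0.772, -0.003, -0.086]
ft_force: [-0.5, 0.5, 0.1]
grip_width: 0.995
t 5.2 q [-0.449  0.37   0.424  1.44  -0.259  1.5    0.198] p [0.5994 0.0643 0.3127] x [-0.192  0.973  0.129] y [ 0.972  0.207 -0.113] z [-0.137  0.103 -0.985] F [-0.5  0.5  0.1] g 84.9
(np.float64(0.007550011641667914), [-1, 1, -1, 1, -1, 1, -1], [0.2022, 0.4514, 0.0051, -0.0223, 0.4869, -0.0007, 0.2393, -0.0221, -0.0221, 1.5708, -0.0065, 0.0])
(np.float64(0.007550011641668265), [-1, 1, -1, 1, -1, 1, -1], [0.2022, 0.4514, 0.0051, -0.0223, 0.4869, -0.0007, 0.2393, -0.0221, -0.0221, 1.5708, -0.0065, 0.0])
(np.float64(0.007550011641671066), [-1, 1, -1, 1, -1, 1, -1], [0.2022, 0.4514, 0.0051, -0.0223, 0.4869, -0.0007, 0.2393, -0.0221, -0.0221, 1.5708, -0.0065, 0.0])
(np.float64(0.007550011641677439), [-1, 1, -1, 1, -1, 1, -1], [0.2022, 0.4514, 0.0051, -0.0223, 0.4869, -0.0007, 0.2393, -0.0221, -0.0221, 1.5708, -0.0065, 0.0])
```

```bash
cat > ik.py <<'E'
from h import *
from fk import fk
import json
b=json.load(open('/tmp/fk.json')); SG=b[1]; PAR=b[2]
LO=np.array([-2.6,-.5,-1.47,.16,-1.27,.06,-2.6]);HI=np.array([2.6,2.12,1.34,2.42,4.41,2.06,2.6])
def F(q): return fk(q,PAR,SG)
def jac(q):
    p,M=F(q);J=np.zeros((6,7))
    for i in range(7):
        d=q.copy();d[i]+=1e-5;p2,M2=F(d);J[:3,i]=(p2-p)/1e-5;J[3:,i]=R.from_matrix(M2@M.T).as_rotvec()/1e-5
    return p,M,J
def solve(q,tp,tM,it=15,lam=1e-3):
    q=q.copy()
    for _ in range(it):
        p,M,J=jac(q); e=np.r_[tp-p,R.from_matrix(tM@M.T).as_rotvec()]
        q=np.clip(q+J.T@np.linalg.solve(J@J.T+lam**2*np.eye(6),e),LO,HI)
    return q,np.linalg.norm(e[:3]),np.linalg.norm(e[3:])
def path(q,tp,tM,n,t1=0,verbose=True):
    p,M=F(q);w=R.from_matrix(M.T@tM).as_rotvec();Q=[q]
    for k in range(1,n+1):
        q,ep,er=solve(q,p+(tp-p)*k/n,M@R.from_rotvec(w*k/n).as_matrix());Q.append(q)
        if ep>2e-3 or er>.01: print('  IK miss',k,round(ep,3),round(er,3),np.round(q,2))
    return np.array(Q)
E
python3 - <<'E'
from ik import *
from plan import down
D=[json.loads(l) for l in open('/tmp/log.jsonl')]
q=np.array(D[0][0])
for d in D:
    p,M=F(np.array(d[0])); print(np.round((p-d[1])*1000,1),np.round(np.degrees((R.from_matrix(M).inv()*R.from_quat(d[2])).magnitude()),2))
Q=path(q,np.array(D[-1][1]) ,R.from_quat(D[-1][2]).as_matrix(),40)
print(np.round(Q[-1],3),np.round(D[-1][0],3))
Q=path(q,np.array(D[2][1]) ,R.from_quat(D[2][2]).as_matrix(),20); print(np.round(Q[-1],3),np.round(D[2][0],3))
E
```

```text
[-0.   3.5 -1.8] 0.0
[ 0.7  0.9 -0.1] 0.0
[ 0.7  0.9 -0.1] 0.0
[-3.  -0.8  0.7] 0.0
[-3.1 -0.7  0.7] 0.0
[ 0.8  0.1 -0.4] 0.0
[ 0.8  0.1 -0.4] 0.0
[0.6 2.9 0.4] 0.0
[-2.2 -2.6  0.9] 0.0
[-0.428  0.372  0.393  1.434 -0.25   1.498  0.187] [-0.449  0.37   0.424  1.44  -0.259  1.5    0.198]
[-0.824  0.062  0.189  1.872 -0.013  1.216  0.017] [-0.804  0.064  0.168  1.87  -0.012  1.216  0.016]
```

The model matches orientation exactly and position within about 4 mm, and it also predicts the controller's redundancy. Next I'll search grasp, pour and placing poses for ones with joint margin.

```bash
cat > geo.py <<'E'
from ik import *
CUP=np.array([.503,.288]);MAT=np.array([.5575,-.262]);BIN=np.array([.5474,-.0287])
def TR(phi,p):
    a,b=np.radians(phi),np.radians(p)
    z=np.array([np.cos(a)*np.cos(b),np.sin(a)*np.cos(b),-np.sin(b)]); y=np.array([-np.sin(a),np.cos(a),0]); 
    return np.stack([np.cross(y,z),y,z],1)
def tcp(g,M): return np.asarray(g)-.054*M[:,2]
def marg(Q): return np.min(np.minimum(Q-LO,HI-Q))
E
python3 - <<'E'
from geo import *
D=[json.loads(l) for l in open('/tmp/log.jsonl')]
q0=np.array(D[-1][0])
res=[]
for phi in [-120,-105,-90,-75,-60]:
  for p in [30,38]:
    h=.060
    Mg=TR(phi,p)
    g=np.r_[CUP,h]; back=-Mg[:,2]*.12
    Q1=path(q0,tcp(g+back+[0,0,.08],Mg),Mg,25); Q2=path(Q1[-1],tcp(g+back,Mg),Mg,8);Q3=path(Q2[-1],tcp(g,Mg),Mg,10)
    Q4=path(Q3[-1],tcp(g+[0,0,.15],Mg),Mg,8)
    cl=Mg.T@[0,0,1]
    print(phi,p,'grasp q',np.round(Q3[-1],2),'marg',round(min(marg(Q1),marg(Q2),marg(Q3)),2))
    for phi2 in [-120,-105,-90,-75]:
     for p2 in [0,10,20]:
      for s in [1,-1]:
        A=np.cos(np.radians(p))*np.cos(np.radians(p2)); c=(np.cos(np.radians(125))-np.sin(np.radians(p))*np.sin(np.radians(p2)))/A
        if c<-1: continue
        rho=s*np.arccos(c)
        M0=TR(phi2,p2); Mp=M0@R.from_rotvec([0,0,rho]).as_matrix()
        cw=Mp@cl; 
        dn=np.array([0,0,-1])-(-cw[2])*cw; dn/=np.linalg.norm(dn)
        lip=.035*cw+.0345*dn
        hz=cw[:2]/np.linalg.norm(cw[:2])
        gp=np.r_[BIN-.015*hz,.115]-lip
        import io,contextlib
        with contextlib.redirect_stdout(io.StringIO()) as f:
            Q5=path(Q4[-1],tcp(gp+[0,0,.03],M0),M0,20); Q6=path(Q5[-1],tcp(gp,Mp)if 1 else 0,Mp,1)if 0 else None
            q=Q5[-1];Q6=[q]
            for k in range(1,21):
                Mk=M0@R.from_rotvec([0,0,rho*k/20]).as_matrix(); q,ep,er=solve(q,tcp(gp,Mk),Mk); Q6.append(q)
            Q6=np.array(Q6)
        if ep<.003 and er<.01 and 'miss' not in f.getvalue():
            res.append((min(marg(Q5),marg(Q6)),phi,p,phi2,p2,s,np.round(np.degrees(rho)),np.round(cw,2),np.round(gp,3),np.round(q,2)))
res.sort(key=lambda r:-r[0])
for r in res[:14]: print(r)
E
```

```text
IK miss 20 0.005 0.023 [-0.91  0.96  0.51  0.87  0.05  2.06 -0.79]
  IK miss 21 0.02 0.084 [-0.92  1.02  0.56  0.8   0.02  2.06 -0.81]
  IK miss 22 0.036 0.152 [-0.93  1.09  0.62  0.72 -0.02  2.06 -0.81]
  IK miss 23 0.056 0.235 [-0.93  1.17  0.69  0.61 -0.07  2.06 -0.81]
  IK miss 24 0.084 0.352 [-0.9   1.27  0.76  0.44 -0.13  2.06 -0.82]
  IK miss 25 0.185 0.4 [-0.92  1.29  0.86  0.45 -0.22  2.06 -0.83]
  IK miss 1 0.009 0.04 [-0.92  1.3   0.86  0.45 -0.22  2.06 -0.84]
  IK miss 2 0.019 0.079 [-0.92  1.31  0.85  0.45 -0.22  2.06 -0.85]
  IK miss 3 0.028 0.118 [-0.92  1.33  0.85  0.44 -0.22  2.06 -0.85]
  IK miss 4 0.038 0.158 [-0.91  1.34  0.84  0.44 -0.22  2.06 -0.86]
  IK miss 5 0.047 0.197 [-0.91  1.35  0.83  0.44 -0.22  2.06 -0.87]
  IK miss 6 0.057 0.236 [-0.91  1.36  0.82  0.43 -0.22  2.06 -0.88]
  IK miss 7 0.066 0.275 [-0.91  1.37  0.81  0.43 -0.22  2.06 -0.89]
  IK miss 8 0.075 0.314 [-0.91  1.38  0.8   0.43 -0.22  2.06 -0.91]
  IK miss 5 0.004 0.016 [-1.13  1.11  0.87  1.08 -0.11  2.06 -0.79]
  IK miss 6 0.009 0.039 [-1.13  1.09  0.88  1.07 -0.09  2.06 -0.78]
  IK miss 7 
[... 4420 characters left out ...]
 0.5 ,  0.65, -0.57]), array([ 0.533, -0.048,  0.163]), array([-0.9 ,  0.65,  0.39,  2.03,  1.18,  1.53,  1.27]))
(np.float64(0.3627892257063201), -75, 30, -90, 10, -1, np.float64(-141.0), array([ 0.55,  0.61, -0.57]), array([ 0.531, -0.046,  0.163]), array([-0.74,  0.63,  0.29,  1.85,  0.97,  1.63,  1.55]))
(np.float64(0.3627892257063201), -75, 30, -90, 20, -1, np.float64(-156.0), array([ 0.35,  0.74, -0.57]), array([ 0.537, -0.05 ,  0.163]), array([-0.68,  0.54,  0.25,  1.84,  0.91,  1.55,  1.89]))
(np.float64(0.3627892257063201), -75, 30, -75, 0, -1, np.float64(-131.0), array([ 0.5 ,  0.65, -0.57]), array([ 0.533, -0.048,  0.163]), array([-0.93,  0.66,  0.43,  2.03,  1.16,  1.51,  1.28]))
```

Plan, with joint margins above 0.35 rad:

- **Grasp:** tool heading -60°, pitched 28° down, at a height of 60 mm.
- **Pour:** over the bin with heading about -75°, pitch 12°, and a roll of about -140°.

First the pre-grasp, behind and above the beaker.

```bash
python3 - <<'E'
from geo import *
from plan import plan,st
M=TR(-60,28); g=np.r_[CUP,.06]
print(np.round(M,3)); T=tcp(g-M[:,2]*.12+[0,0,.07],M); print(T)
st()
plan(T,M,20,85)
E
```

```text
[[-0.235  0.866  0.441]
 [ 0.407  0.5   -0.765]
 [-0.883  0.    -0.469]]
[0.42618356 0.42104998 0.21168805]
t 5.2 q [-0.449  0.37   0.424  1.44  -0.259  1.5    0.198] p [0.5994 0.0643 0.3127] x [-0.192  0.973  0.129] y [ 0.972  0.207 -0.113] z [-0.137  0.103 -0.985] F [-0.5  0.5  0.1] g 84.9
0.46 -0.1 0.2 -0.09 -0.44 -0.09 85; 0.47 -0.1 0.17 -0.09 -0.44 -0.09 85; 0.48 -0.1 0.14 -0.09 -0.44 -0.09 85; 0.49 -0.09 0.11 -0.09 -0.44 -0.09 85; 0.5 -0.09 0.08 -0.09 -0.44 -0.09 85; 0.5 -0.08 0.04 -0.09 -0.44 -0.09 85; 0.51 -0.08 0.01 -0.09 -0.43 -0.08 85; 0.51 -0.07 -0.02 -0.09 -0.44 -0.08 85; 0.5 -0.06 -0.05 -0.09 -0.43 -0.09 85; 0.5 -0.06 -0.08 -0.09 -0.44 -0.08 85
0.5 -0.05 -0.11 -0.09 -0.43 -0.08 85; 0.49 -0.04 -0.14 -0.1 -0.44 -0.09 85; 0.48 -0.03 -0.17 -0.09 -0.43 -0.08 85; 0.47 -0.03 -0.2 -0.1 -0.44 -0.09 85; 0.46 -0.02 -0.23 -0.09 -0.43 -0.08 85; 0.44 -0.01 -0.26 -0.1 -0.44 -0.09 85; 0.42 0 -0.29 -0.09 -0.43 -0.08 85; 0.41 0.01 -0.31 -0.1 -0.44 -0.09 85; 0.39 0.02 -0.33 -0.09 -0.43 -0.08 85; 0.36 0.03 -0.36 -0.1 -0.44 -0.09 85
end [0.4263 0.4211 0.2118] miss [-0.1 -0.  -0.2] rotmiss 0.0
```

```bash
python3 -m crank '0.46 -0.1 0.2 -0.09 -0.44 -0.09 85; 0.47 -0.1 0.17 -0.09 -0.44 -0.09 85; 0.48 -0.1 0.14 -0.09 -0.44 -0.09 85; 0.49 -0.09 0.11 -0.09 -0.44 -0.09 85; 0.5 -0.09 0.08 -0.09 -0.44 -0.09 85; 0.5 -0.08 0.04 -0.09 -0.44 -0.09 85; 0.51 -0.08 0.01 -0.09 -0.43 -0.08 85; 0.51 -0.07 -0.02 -0.09 -0.44 -0.08 85; 0.5 -0.06 -0.05 -0.09 -0.43 -0.09 85; 0.5 -0.06 -0.08 -0.09 -0.44 -0.08 85' >/dev/null; python3 -m crank '0.5 -0.05 -0.11 -0.09 -0.43 -0.08 85; 0.49 -0.04 -0.14 -0.1 -0.44 -0.09 85; 0.48 -0.03 -0.17 -0.09 -0.43 -0.08 85; 0.47 -0.03 -0.2 -0.1 -0.44 -0.09 85; 0.46 -0.02 -0.23 -0.09 -0.43 -0.08 85; 0.44 -0.01 -0.26 -0.1 -0.44 -0.09 85; 0.42 0 -0.29 -0.09 -0.43 -0.08 85; 0.41 0.01 -0.31 -0.1 -0.44 -0.09 85; 0.39 0.02 -0.33 -0.09 -0.43 -0.08 85; 0.36 0.03 -0.36 -0.1 -0.44 -0.09 85'; python3 - <<'E'
from geo import *
from plan import plan,st
st(); snap('wrist','w2'); 
M=TR(-60,28); g=np.r_[CUP,.06]
P,I=cloud('wrist','w2'); Z=np.nan_to_num(P[...,2])
m=(Z>.08)&(Z<.105)&(np.hypot(P[...,0]-.503,P[...,1]-.288)<.06)
p=P[m]; 
for lo,hi in[(.08,.105),(.086,.094)]:
    s=p[(p[:,2]>lo)&(p[:,2]<hi)]; A=np.c_[2*s[:,:2],np.ones(len(s))]; x=np.linalg.lstsq(A,(s[:,:2]**2).sum(1),rcond=None)[0]; print('rim',len(s),x[:2],np.sqrt(x[2]+x[:2]@x[:2]),s.min(0),s.max(0))
plan(tcp(g-M[:,2]*.12,M),M,8,85)
E
```

```text
clock: 7.2
position: [0.4236, 0.4407, 0.2059]
ee_rot: [0.422, 0.734, -0.251, 0.469]
ft_force: [0.6, 0.4, 0.9]
grip_width: 0.997
t 7.2 q [-1.39   0.747  0.269  1.432  0.696  1.703 -0.774] p [0.4236 0.4407 0.2059] x [-0.204  0.385 -0.9  ] y [0.855 0.518 0.027] z [ 0.477 -0.764 -0.435] F [0.6 0.4 0.9] g 85.2
rim 2948 [0.50179837 0.2889628 ] 0.03229016741780693 [0.46812066 0.25460399 0.08000222] [0.53636742 0.32301843 0.09490781]
rim 1601 [0.50175968 0.28902794] 0.03242726619735066 [0.46812066 0.25460399 0.08600356] [0.5343463  0.32301843 0.09399803]
0.14 -0.03 0.15 0.03 0.04 -0.01 85; 0.14 -0.02 0.15 0.03 0.04 -0.01 85; 0.14 -0.02 0.15 0.03 0.04 -0.01 85; 0.14 -0.02 0.15 0.03 0.04 -0 85; 0.14 -0.02 0.15 0.03 0.03 -0.01 85; 0.14 -0.03 0.15 0.03 0.04 -0 85; 0.13 -0.02 0.15 0.04 0.03 -0.01 85; 0.13 -0.02 0.15 0.03 0.04 -0 85
end [0.4264 0.4209 0.1417] miss [-0.3  0.1 -0. ] rotmiss 0.0
```

View pics/w2.png

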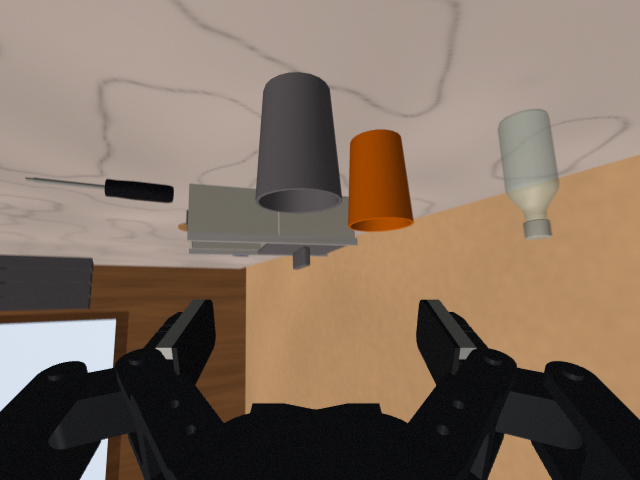

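The wrist view (inverted) shows the grey beaker at (298,140) ahead between the fingers and the orange one at (380,180) to the side. The refined axis is (0.502, 0.289), matching the top view within 1.5 mm. I'll lower to the grasp line.

```bash
sed -i 's/CUP=np.array(\[.503,.288\])/CUP=np.array([.502,.289])/' geo.py; python3 -m crank '0.15 -0.02 0.16 0.03 0.04 0 85; 0.15 -0.02 0.16 0.03 0.04 0 85; 0.15 -0.02 0.16 0.03 0.04 0 85; 0.15 -0.02 0.16 0.03 0.04 0 85; 0.15 -0.02 0.16 0.03 0.04 0 85; 0.15 -0.03 0.16 0.03 0.04 0 85; 0.15 -0.02 0.16 0.03 0.04 0 85; 0.15 -0.02 0.16 0.03 0.04 0 85; 0.04 0 0.05 0 0 0 85; 0 0 0 0 0 0 85'; python3 - <<'E'
from geo import *
from plan import plan,st
st()
M=TR(-60,28); g=np.r_[CUP,.06]
plan(tcp(g,M),M,9,85)
E
```

```text
clock: 8.25
position: [0.4303, 0.4161, 0.128]
ee_rot: [0.434, 0.742, -0.255, 0.443]
ft_force: [-0.5, 0.1, -0.1]
grip_width: 0.992
t 8.25 q [-1.344  0.809  0.248  1.489  0.646  1.586 -0.841] p [0.4303 0.4161 0.128 ] x [-0.231  0.419 -0.878] y [0.87  0.493 0.007] z [ 0.436 -0.762 -0.479] F [-0.5  0.1 -0.1] g 84.7
-0.03 -0 0.3 -0 -0.01 -0.01 85; -0.03 -0 0.3 -0 -0.01 -0.01 85; -0.02 -0 0.3 -0 -0.01 -0.01 85; -0.03 -0 0.29 -0 -0.01 -0.01 85; -0.02 -0 0.3 -0.01 -0.01 -0.01 85; -0.02 -0.01 0.29 -0 -0.01 -0 85; -0.03 -0.01 0.3 -0.01 -0 -0.01 85; -0.02 -0 0.29 -0 -0.01 -0 85; -0.03 -0.01 0.3 -0.01 -0 -0.01 85
end [0.4782 0.3301 0.0854] miss [-0.   0.2 -0.1] rotmiss 0.0
```

```bash
python3 -m crank '-0.03 0 0.3 0 -0.01 -0.01 85; -0.03 0 0.3 0 -0.01 -0.01 85; -0.03 0 0.3 0 -0.01 -0.01 85; -0.03 0 0.3 0 -0.01 -0.01 85; -0.02 0 0.3 0 -0.01 -0.01 85; -0.02 0 0.3 0 -0.01 0 85; -0.02 0 0.3 0 0 0 85; -0.02 0 0.28 0 0 0 85; -0.02 0 0.2 0 0 0 85; 0 0 0 0 0 0 85'; python3 - <<'E'
from geo import *
from plan import plan,st
st(); snap('wrist','w3'); snap('scene','s3')
M=TR(-60,28); g=np.r_[CUP,.06]
plan(tcp(g,M),M,2,85)
E
```

```text
clock: 9.25
position: [0.4822, 0.325, 0.0837]
ee_rot: [0.431, 0.741, -0.258, 0.445]
ft_force: [0.6, -0.1, -0.4]
grip_width: 0.998
t 9.25 q [-1.258  0.807  0.286  1.643  0.715  1.402 -0.864] p [0.4822 0.325  0.0837] x [-0.233  0.408 -0.883] y [0.869 0.495 0.   ] z [ 0.437 -0.767 -0.47 ] F [ 0.6 -0.1 -0.4] g 85.3
0.01 -0.01 -0.06 -0.01 -0.01 -0.01 85; 0.02 -0.02 -0.07 -0.01 -0 -0.01 85
end [0.4781 0.3303 0.0853] miss [ 0. -0.  0.] rotmiss 0.0
```

View pics/s3.png

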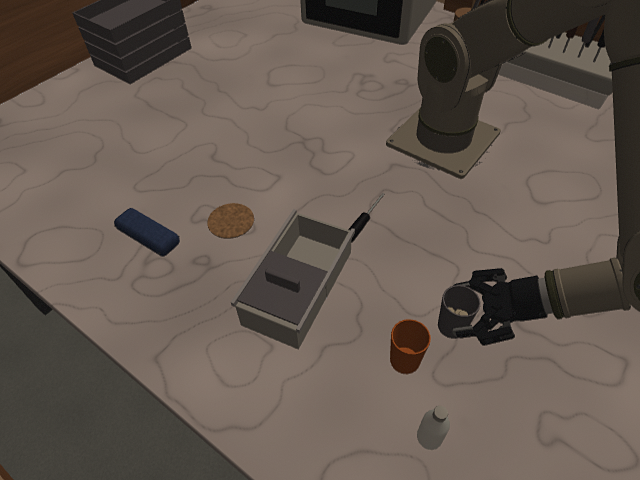

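View pics/w3.png

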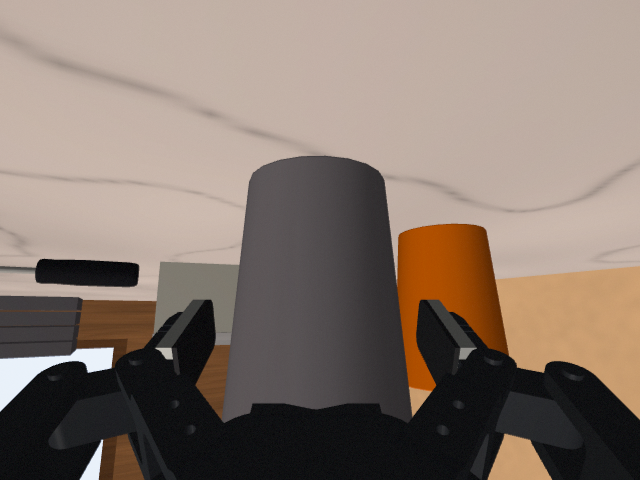

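The scene view shows the bin open and the cover fully back, with the grey beaker at (458,310) between the fingers. The wrist view shows it centred with clearance on both sides. I'll back off 3 mm, then close with a light grip.

```bash
python3 -m crank '0 0 -0.08 0 0 0 85; 0 0 0 0 0 0 60; 0 0 0 0 0 0 55; 0 0 0 0 0 0 50; 0 0 0 0 0 0 50; 0 0 0 0 0 0 50; 0 0 0 0 0 0 50; -0.1 0 -0.05 0 0 0 50; -0.2 0 -0.1 0 0 0 50; -0.2 0 -0.1 0 0 0 50' 30; python3 - <<'E'
from geo import *
from plan import plan,st
st(); snap('scene','s4')
E
```

```text
clock: 10.35
position: [0.479, 0.3308, 0.1083]
ee_rot: [0.429, 0.743, -0.257, 0.445]
ft_force: [-0.1, -0.1, -1.0]
grip_width: 0.74
t 10.35 q [-1.268  0.767  0.288  1.641  0.716  1.432 -0.838] p [0.479  0.3308 0.1083] x [-0.236  0.409 -0.881] y [ 0.866  0.499 -0.   ] z [ 0.44  -0.764 -0.473] F [-0.1 -0.1 -1. ] g 63.2
```

View pics/s4.png

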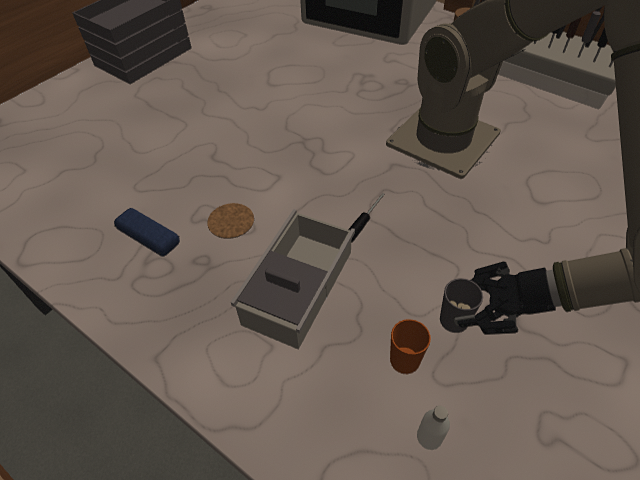

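Held: opening 63.2 mm, the beaker is upright and lifted 22 mm. Now I'll work out the lift and carry to over the bin.

```bash
cat > pour.py <<'E'
from geo import *
o=get_obs(); 
p,p2,tilt=28,12,125
cl=TR(-60,28).T@[0,0,1]
def pour(phi2,p2,tilt,zg=.175,adv=.015):
    A=np.cos(np.radians(p))*np.cos(np.radians(p2)); c=(np.cos(np.radians(tilt))-np.sin(np.radians(p))*np.sin(np.radians(p2)))/A
    rho=-np.arccos(c); M0=TR(phi2,p2); Mp=M0@R.from_rotvec([0,0,rho]).as_matrix(); cw=Mp@cl
    dn=np.array([0,0,-1])+cw[2]*cw; dn/=np.linalg.norm(dn); lip=.033*cw+.0345*dn; hz=cw[:2]/np.linalg.norm(cw[:2])
    gp=np.r_[BIN-adv*hz-lip[:2],zg]
    return M0,Mp,gp,np.degrees(rho),cw,lip
def tcp5(g,M): return np.asarray(g)-.050*M[:,2]
E
python3 - <<'E'
from pour import *
from plan import plan,st
q=get_obs()['joint_pos']
for phi2,p2 in [(-75,12),(-90,12),(-75,18)]:
    M0,Mp,gp,rho,cw,lip=pour(phi2,p2,125)
    print(phi2,p2,np.round(gp,3),round(rho),'c',np.round(cw,2),'lip',np.round(lip,3))
    p0=get_obs()['position']; Mg=R.from_quat(get_obs()['ee_rot']).as_matrix()
    Q=path(q,p0+[0,0,.1],Mg,6); Q5=path(Q[-1],tcp5(gp,M0),M0,18);qq=Q5[-1];Q6=[qq]
    for k in range(1,21):
        Mk=M0@R.from_rotvec([0,0,np.radians(rho)*k/20]).as_matrix(); qq,ep,er=solve(qq,tcp5(gp,Mk),Mk);Q6.append(qq)
    print(marg(Q5),marg(np.array(Q6)),np.round(Q5[-1],2),np.round(qq,2),'wristctr',np.round(tcp5(gp,Mp)-.24*Mp[:,2],3))
M0,Mp,gp,rho,cw,lip=pour(-75,12,125)
g1=np.array([.502,.289,.19]); M=TR(-60,28)
plan(tcp5(g1,M),M,5,50)
E
```

```text
-75 12 [ 0.537 -0.048  0.175] -141 c [ 0.38  0.73 -0.57] lip [ 0.003  0.006 -0.047]
0.3921758922499108 0.3921758922499108 [-1.04  0.55  0.59  2.03  1.04  1.34 -0.86] [-0.87  0.5   0.38  2.03  1.12  1.43  1.57] wristctr [0.464 0.226 0.235]
-90 12 [ 0.532 -0.045  0.175] -141 c [ 0.56  0.6  -0.57] lip [ 0.005  0.005 -0.047]
0.5237005408858311 0.4338871382744234 [-0.96  0.67  0.58  1.85  0.84  1.5  -0.8 ] [-0.72  0.59  0.27  1.85  0.97  1.63  1.58] wristctr [0.532 0.239 0.235]
-75 18 [ 0.54  -0.05   0.175] -149 c [ 0.27  0.78 -0.57] lip [ 0.002  0.007 -0.047]
0.4012374972950883 0.4012374972950883 [-1.02  0.49  0.58  2.02  1.01  1.3  -0.79] [-0.83  0.44  0.36  2.02  1.08  1.38  1.76] wristctr [0.469 0.217 0.265]
-0.46 -0.01 -0.23 -0 -0.01 -0 50; -0.47 -0.01 -0.23 -0 -0 -0 50; -0.46 -0.01 -0.23 -0 -0.01 -0 50; -0.47 -0 -0.23 -0 -0 -0.01 50; -0.47 -0.01 -0.22 -0 -0.01 -0 50
end [0.4799 0.327  0.2136] miss [ 0.1  0.2 -0.1] rotmiss 0.0
```

```bash
python3 -m crank '-0.3 0 -0.14 0 0 0 50; -0.47 0 -0.23 0 0 0 50; -0.47 0 -0.23 0 0 0 50; -0.47 0 -0.23 0 0 0 50; -0.47 0 -0.23 0 0 0 50; -0.2 0 -0.1 0 0 0 50; 0 0 0 0 0 0 50; 0 0 0 0 0 0 50; 0 0 0 0 0 0 50; 0 0 0 0 0 0 50'; python3 - <<'E'
from pour import *
from plan import plan,st
st()
M0,Mp,gp,rho,cw,lip=pour(-80,12,125)
print(gp,rho)
plan(tcp5(gp+[0,0,.03],M0),M0,20,50)
E
```

```text
clock: 11.4
position: [0.4812, 0.3262, 0.2238]
ee_rot: [0.431, 0.743, -0.256, 0.444]
ft_force: [-0.4, -0.2, -2.1]
grip_width: 0.74
t 11.4 q [-1.285  0.59   0.318  1.631  0.748  1.556 -0.708] p [0.4812 0.3262 0.2238] x [-0.235  0.413 -0.88 ] y [0.867 0.498 0.002] z [ 0.439 -0.763 -0.475] F [-0.4 -0.2 -2.1] g 63.2
[ 0.53537873 -0.04741545  0.175     ] -141.00005984292167
-0.17 -0.15 0.34 0.12 -0.1 0.04 50; -0.17 -0.15 0.35 0.12 -0.1 0.04 50; -0.16 -0.14 0.35 0.12 -0.1 0.04 50; -0.16 -0.13 0.35 0.12 -0.1 0.04 50; -0.16 -0.13 0.36 0.12 -0.1 0.04 50; -0.15 -0.12 0.36 0.12 -0.1 0.04 50; -0.15 -0.11 0.37 0.12 -0.1 0.04 50; -0.14 -0.11 0.37 0.12 -0.1 0.04 50; -0.14 -0.1 0.37 0.12 -0.1 0.04 50; -0.13 -0.09 0.38 0.12 -0.1 0.04 50
-0.13 -0.08 0.38 0.11 -0.1 0.05 50; -0.12 -0.08 0.38 0.12 -0.1 0.04 50; -0.12 -0.07 0.39 0.11 -0.1 0.05 50; -0.11 -0.06 0.39 0.12 -0.1 0.04 50; -0.11 -0.06 0.39 0.11 -0.1 0.05 50; -0.1 -0.05 0.4 0.12 -0.1 0.04 50; -0.1 -0.04 0.4 0.11 -0.11 0.05 50; -0.09 -0.03 0.4 0.12 -0.1 0.04 50; -0.09 -0.03 0.4 0.11 -0.11 0.05 50; -0.08 -0.02 0.4 0.12 -0.1 0.04 50
end [0.5269 0.0008 0.2153] miss [-0. -0.  0.] rotmiss 0.0
```

```bash
python3 -m crank '-0.17 -0.15 0.34 0.12 -0.1 0.04 50; -0.17 -0.15 0.35 0.12 -0.1 0.04 50; -0.16 -0.14 0.35 0.12 -0.1 0.04 50; -0.16 -0.13 0.35 0.12 -0.1 0.04 50; -0.16 -0.13 0.36 0.12 -0.1 0.04 50; -0.15 -0.12 0.36 0.12 -0.1 0.04 50; -0.15 -0.11 0.37 0.12 -0.1 0.04 50; -0.14 -0.11 0.37 0.12 -0.1 0.04 50; -0.14 -0.1 0.37 0.12 -0.1 0.04 50; -0.13 -0.09 0.38 0.12 -0.1 0.04 50' > /dev/null; python3 - <<'E'
from pour import *
from plan import plan,st
st()
M0,Mp,gp,rho,cw,lip=pour(-80,12,125)
plan(tcp5(gp+[0,0,.02],M0),M0,9,50)
E
```

```text
t 12.4 q [-1.18   0.551  0.436  1.844  0.838  1.521 -0.772] p [0.5039 0.1482 0.2192] x [-0.124  0.309 -0.943] y [ 0.946  0.324 -0.019] z [ 0.299 -0.894 -0.333] F [ 1.1 -1.2 -2.6] g 63.2
-0.1 -0.07 0.4 0.11 -0.1 0.05 50; -0.09 -0.07 0.4 0.12 -0.1 0.05 50; -0.09 -0.06 0.4 0.11 -0.1 0.05 50; -0.08 -0.05 0.41 0.12 -0.1 0.05 50; -0.08 -0.04 0.41 0.11 -0.1 0.05 50; -0.07 -0.04 0.41 0.12 -0.11 0.04 50; -0.07 -0.03 0.41 0.11 -0.1 0.05 50; -0.06 -0.02 0.41 0.12 -0.11 0.04 50; -0.06 -0.01 0.41 0.11 -0.1 0.05 50
end [5.270e-01 5.000e-04 2.055e-01] miss [-0.1  0.2 -0.1] rotmiss 0.0
```

```bash
python3 -m crank '-0.1 -0.07 0.4 0.11 -0.1 0.05 50; -0.09 -0.07 0.4 0.12 -0.1 0.05 50; -0.09 -0.06 0.4 0.11 -0.1 0.05 50; -0.08 -0.05 0.41 0.12 -0.1 0.05 50; -0.08 -0.04 0.41 0.11 -0.1 0.05 50; -0.07 -0.04 0.4 0.12 -0.11 0.04 50; -0.07 -0.03 0.35 0.11 -0.1 0.05 50; -0.06 -0.02 0.3 0.12 -0.11 0.04 50; -0.05 -0.01 0.2 0.11 -0.1 0.05 50; 0 0 0 0 0 0 50'; python3 - <<'E'
from pour import *
from plan import plan,st
st(); snap('scene','s5')
M0,Mp,gp,rho,cw,lip=pour(-80,12,125)
plan(tcp5(gp+[0,0,.0],M0),M0,4,50)
E
```

```text
clock: 13.4
position: [0.5247, 0.0009, 0.2085]
ee_rot: [0.502, 0.587, -0.411, 0.483]
ft_force: [-0.1, -0.3, -2.6]
grip_width: 0.741
t 13.4 q [-1.04   0.629  0.552  1.923  0.923  1.453 -0.844] p [0.5247 0.0009 0.2085] x [-0.028  0.193 -0.981] y [0.988 0.157 0.002] z [ 0.155 -0.969 -0.195] F [-0.1 -0.3 -2.6] g 63.3
0.14 0.01 0.04 -0.03 0.02 -0.01 50; 0.14 0.01 0.03 -0.02 0.02 -0.01 50; 0.14 0.01 0.04 -0.03 0.02 -0.01 50; 0.14 0.02 0.04 -0.02 0.03 -0.01 50
end [0.527  0.0006 0.1853] miss [-0.1  0.2  0.1] rotmiss 0.0
```

View pics/s5.png

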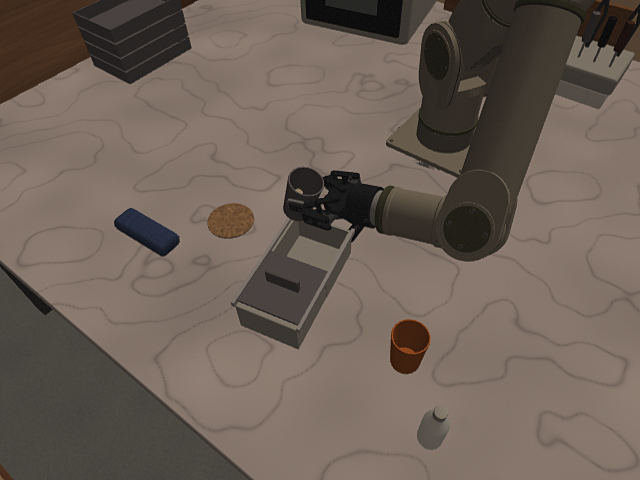

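The scene view shows the beaker upright over the bin's mouth at (306,190), with the orange cup and bottle untouched. Now the roll, slower as the blocks start to leave.

```bash
python3 -m crank '0.12 0.01 0.04 -0.03 0.02 -0.6 50; 0.12 0.01 0.04 -0.03 0.02 -0.8 50; 0.08 0.01 0.04 -0.02 0.02 -0.9 50; 0 0 0 0 0 -0.9 50; 0 0 0 0 0 -0.9 50; 0 0 0 0 0 -0.9 50; 0 0 0 0 0 -0.9 50; 0 0 0 0 0 -0.9 50; 0 0 0 0 0 -0.8 50; 0 0 0 0 0 -0.6 50' > /dev/null; python3 - <<'E'
from pour import *
from plan import plan,st
st()
o=get_obs(); M=R.from_quat(o['ee_rot']).as_matrix(); c=M@cl; print('c',c,'tilt',np.degrees(np.arccos(c[2])),'grasp',o['position']+.05*M[:,2])
M0,Mp,gp,rho,cw,lip=pour(-80,12,125)
plan(tcp5(gp,Mp),Mp,12,50)
E
```

```text
t 14.45 q [-0.927  0.608  0.395  1.919  0.979  1.486  0.291] p [0.5272 0.0096 0.1941] x [-0.925 -0.093 -0.37 ] y [ 0.335  0.264 -0.904] z [ 0.181 -0.96  -0.213] F [-0.5 -0.5 -3. ] g 63.4
c [0.73120147 0.53242812 0.42645598] tilt 64.75714271501475 grasp [ 0.53629237 -0.03838594  0.18340331]
0.01 0.01 0.02 0 0.01 -0.76 50; 0.01 0.01 0.02 0 0.01 -0.76 50; 0.01 0.01 0.02 0 0.01 -0.76 50; 0 0.01 0.02 0 0.01 -0.76 50; 0 0.01 0.02 0 0.01 -0.76 50; 0 0.02 0.02 0 0.01 -0.76 50; 0 0.02 0.02 0 0.01 -0.76 50; -0 0.01 0.02 0 0.01 -0.76 50; -0 0.02 0.02 0.01 0.01 -0.76 50; -0.01 0.01 0.03 0 0.01 -0.77 50
-0 0.01 0.02 0.01 0 -0.76 50; -0.01 0.02 0.03 0 0.01 -0.77 50
end [0.5268 0.0006 0.1853] miss [0.1 0.1 0. ] rotmiss 0.1
```

```bash
python3 - <<'E'
from pour import *
from plan import plan
M0,Mp,gp,rho,cw,lip=pour(-80,12,112)
plan(tcp5([.527,-.050,.172],Mp),Mp,10,50)
E
```

```text
0.03 0.01 0.03 0 0.01 -0.69 50; 0.03 0.01 0.03 0 0.01 -0.69 50; 0.03 0.02 0.03 0 0.01 -0.69 50; 0.03 0.02 0.03 0 0.01 -0.69 50; 0.03 0.02 0.03 0.01 0.01 -0.69 50; 0.02 0.03 0.03 0 0.01 -0.69 50; 0.02 0.03 0.03 0.01 0.01 -0.69 50; 0.02 0.03 0.03 0 0.01 -0.69 50; 0.02 0.03 0.03 0.01 0.01 -0.69 50; 0.01 0.04 0.03 0 0.01 -0.69 50
end [ 0.5185 -0.0019  0.1823] miss [0.  0.  0.1] rotmiss 0.0
```

```bash
python3 -m crank '0.03 0.01 0.03 0 0.01 -0.7 50; 0.03 0.01 0.03 0 0.01 -0.7 50; 0.03 0.02 0.03 0 0.01 -0.7 50; 0.03 0.02 0.03 0 0.01 -0.7 50; 0.03 0.02 0.03 0.01 0.01 -0.7 50; 0.02 0.03 0.03 0 0.01 -0.6 50; 0.02 0.03 0.03 0.01 0.01 -0.5 50; 0.02 0.03 0.03 0 0.01 -0.5 50; 0.02 0.03 0.03 0.01 0.01 -0.5 50; 0.01 0.04 0.03 0 0.01 -0.5 50' > /dev/null; python3 - <<'E'
from pour import *
from plan import plan,st
st(); snap('scene','s6'); snap('top','t6')
o=get_obs(); M=R.from_quat(o['ee_rot']).as_matrix(); c=M@cl; print('c',c,'tilt',np.degrees(np.arccos(c[2])),'grasp',o['position']+.05*M[:,2])
a=cv2.imread('pics/s6.png')[130:330,210:420]; b=cv2.imread('pics/t6.png')[150:270,270:390]
cv2.imwrite('pics/c6.png',np.hstack([cv2.resize(a,(420,400)),cv2.resize(b,(380,400))]))
M0,Mp,gp,rho,cw,lip=pour(-80,12,127)
plan(tcp5([.532,-.048,.172],Mp),Mp,8,50)
E
```

```text
t 15.45 q [-0.853  0.601  0.296  1.934  1.01   1.51   1.132] p [0.5204 0.0083 0.1823] x [-0.843 -0.268  0.467] y [-0.506  0.096 -0.857] z [ 0.185 -0.959 -0.216] F [ 0.3  0.1 -2.2] g 63.5
c [ 0.65801791  0.68632572 -0.30978933] tilt 108.04653507217189 grasp [ 0.52959645 -0.03981443  0.17140334]
-0 -0.01 0.03 -0 0.02 -0.4 50; -0 -0.01 0.02 -0 0.01 -0.4 50; -0 -0.01 0.03 -0 0.02 -0.4 50; -0 -0.01 0.02 -0.01 0.01 -0.39 50; -0 -0.01 0.03 -0 0.02 -0.4 50; -0 -0 0.02 -0.01 0.01 -0.39 50; -0 -0.01 0.03 -0 0.02 -0.4 50; -0 -0.01 0.02 -0.01 0.01 -0.39 50
end [5.236e-01 3.000e-04 1.826e-01] miss [-0.1 -0.1 -0.2] rotmiss 0.0
```

View pics/c6.png

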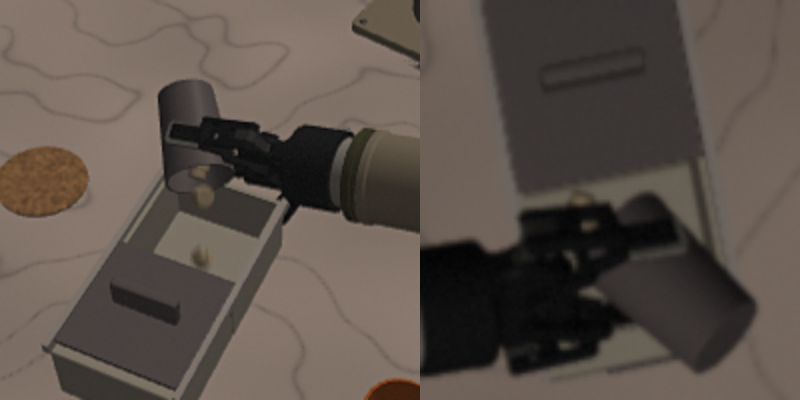

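The first blocks are falling inside the bin (left crop, about (200,200) and (200,255)), so the aim is good. I'll keep tilting slowly.

```bash
python3 -m crank '0 -0.01 0.02 0 0.01 -0.3 50; 0 -0.01 0.02 0 0.01 -0.3 50; 0 -0.01 0.02 0 0.01 -0.3 50; 0 -0.01 0.02 0 0.01 -0.3 50; 0 -0.01 0.02 0 0.01 -0.3 50; 0 -0.01 0.02 0 0.01 -0.3 50; 0 -0.01 0.02 0 0.01 -0.3 50; 0 -0.01 0.02 0 0.01 -0.3 50; 0 0 0 0 0 -0.3 50; 0 0 0 0 0 -0.3 50' > /dev/null; python3 - <<'E'
from pour import *
from plan import plan,st
st(); snap('scene','s7'); snap('top','t7')
o=get_obs(); M=R.from_quat(o['ee_rot']).as_matrix(); c=M@cl; print('c',c,'tilt',np.degrees(np.arccos(c[2])),'grasp',o['position']+.05*M[:,2])
a=cv2.imread('pics/s7.png')[130:330,210:420]; b=cv2.imread('pics/t7.png')[150:270,270:390]
cv2.imwrite('pics/c7.png',np.hstack([cv2.resize(a,(420,400)),cv2.resize(b,(380,400))]))
E
```

```text
t 16.55 q [-0.816  0.599  0.261  1.922  1.031  1.529  1.539] p [0.5258 0.0077 0.1856] x [-0.575 -0.281  0.768] y [-0.796 -0.021 -0.604] z [ 0.186 -0.96  -0.211] F [-0.5 -0.1 -1.2] g 63.4
c [ 0.42128118  0.69832131 -0.57867911] tilt 125.3576919679452 grasp [ 0.5350551  -0.04032874  0.1749755 ]
```

View pics/c7.png

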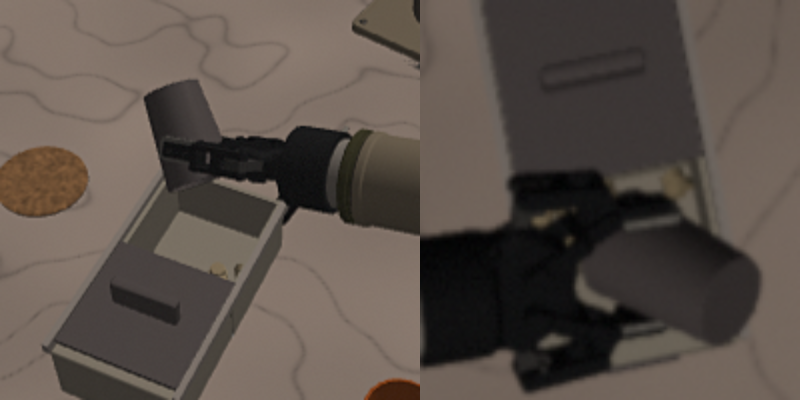

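The wrist load has dropped from about 2.8 N to 1.2 N, so most or all of the blocks are out. I'll tip a little further with a small shake, then check.

```bash
python3 -m crank '0 0 0 0 0 -0.5 50; 0 0 0 0 0 -0.5 50; 0 0 0 0 0 -0.3 50; 0.1 0 0 0 0 0 50; -0.1 0 0 0 0 0 50; 0.1 0 0 0 0 0 50; -0.1 0 0 0 0 0 50; 0 0 0 0 0 0 50; 0 0 0 0 0 0 50; 0 0 0 0 0 0 50' > /dev/null; python3 - <<'E'
from pour import *
from plan import plan,st
st(); snap('scene','s8'); snap('wrist','w8')
o=get_obs(); M=R.from_quat(o['ee_rot']).as_matrix(); c=M@cl; print('c',c,'tilt',np.degrees(np.arccos(c[2])))
# plan: lift and roll back
a=cv2.imread('pics/s8.png')[130:330,210:420]; b=cv2.imread('pics/w8.png')
cv2.imwrite('pics/c8.png',np.hstack([cv2.resize(a,(400,400)),cv2.resize(b,(400,400))]))
E
```

```text
t 17.65 q [-0.805  0.596  0.244  1.919  1.037  1.536  1.705] p [0.5264 0.0096 0.1862] x [-0.434 -0.275  0.858] y [-0.881 -0.07  -0.468] z [ 0.189 -0.959 -0.212] F [-0.4  0.1 -0.5] g 63.3
c [ 0.2947268   0.69308315 -0.65785398] tilt 131.13640953372936
```

View pics/c8.png

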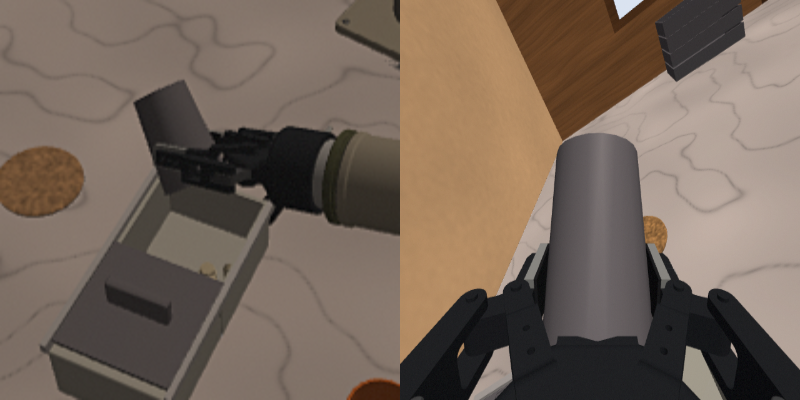

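The bin is partly visible and the beaker is still held. I'll lift and roll it back upright above the bin, then check both the bin and the beaker.

```bash
python3 - <<'E'
from pour import *
from plan import plan
o=get_obs(); M=R.from_quat(o['ee_rot']).as_matrix(); p=o['position']
# show az rows with lift of 8mm/row in world z
rows=[]
for k in range(10):
    s=np.round(M.T@np.array([0,-.004,.008])/.04,2); rows.append(' '.join('%g'%x for x in [*s,0,0,.95,50])); M=M@R.from_rotvec([0,0,np.radians(.95*8)]).as_matrix()
print('; '.join(rows))
E
```

```text
0.2 -0.09 0.05 0 0 0.95 50; 0.19 -0.11 0.05 0 0 0.95 50; 0.17 -0.14 0.05 0 0 0.95 50; 0.15 -0.16 0.05 0 0 0.95 50; 0.13 -0.18 0.05 0 0 0.95 50; 0.1 -0.19 0.05 0 0 0.95 50; 0.08 -0.2 0.05 0 0 0.95 50; 0.05 -0.21 0.05 0 0 0.95 50; 0.02 -0.22 0.05 0 0 0.95 50; -0.01 -0.22 0.05 0 0 0.95 50
```

```bash
python3 -m crank '0.2 -0.09 0.05 0 0 0.95 50; 0.19 -0.11 0.05 0 0 0.95 50; 0.17 -0.14 0.05 0 0 0.95 50; 0.15 -0.16 0.05 0 0 0.95 50; 0.13 -0.18 0.05 0 0 0.95 50; 0.1 -0.19 0.05 0 0 0.95 50; 0.08 -0.2 0.05 0 0 0.95 50; 0.05 -0.21 0.05 0 0 0.95 50; 0.02 -0.22 0.05 0 0 0.95 50; -0.01 -0.22 0.05 0 0 0.95 50' >/dev/null; python3 - <<'E'
from pour import *
from plan import plan,st
st()
o=get_obs(); M=R.from_quat(o['ee_rot']).as_matrix(); c=M@cl; print('c',c,'tilt',np.degrees(np.arccos(c[2])),'g',o['position']+.05*M[:,2])
M2=TR(-55,28); plan(tcp5([.54,-.15,.26],M2),M2,10,50)
E
```

```text
t 18.75 q [-0.889  0.426  0.41   1.97   1.079  1.528  0.476] p [ 0.524  -0.0311  0.2692] x [-0.948 -0.121 -0.293] y [ 0.256  0.256 -0.932] z [ 0.188 -0.959 -0.212] F [ 0.5 -0.4 -1.7] g 63.2
c [0.74901269 0.55724527 0.35840996] tilt 68.99742192518778 g [ 0.533369   -0.07907054  0.25855712]
0.04 -0.09 0.19 -0.36 -0.01 0.79 50; 0.03 -0.11 0.18 -0.36 -0.01 0.79 50; 0.01 -0.12 0.18 -0.36 -0.01 0.78 50; 0 -0.12 0.17 -0.36 -0.01 0.79 50; -0.01 -0.13 0.16 -0.36 -0.01 0.78 50; -0.03 -0.14 0.16 -0.36 -0.01 0.79 50; -0.04 -0.14 0.15 -0.36 -0.01 0.78 50; -0.06 -0.14 0.14 -0.36 -0.01 0.79 50; -0.08 -0.15 0.13 -0.36 -0.01 0.78 50; -0.09 -0.14 0.13 -0.36 -0.01 0.79 50
end [ 0.5148 -0.1139  0.2835] miss [-0.1  0.1 -0. ] rotmiss 0.0
```

```bash
python3 -m crank '0.04 -0.09 0.19 -0.36 -0.01 0.79 50; 0.03 -0.11 0.18 -0.36 -0.01 0.79 50; 0.01 -0.12 0.18 -0.36 -0.01 0.78 50; 0 -0.12 0.17 -0.36 -0.01 0.79 50; -0.01 -0.13 0.16 -0.36 -0.01 0.78 50; -0.03 -0.14 0.16 -0.36 -0.01 0.79 50; -0.04 -0.14 0.15 -0.36 -0.01 0.78 50; -0.06 -0.14 0.14 -0.36 -0.01 0.79 50; -0.08 -0.15 0.13 -0.36 -0.01 0.78 50; -0.09 -0.14 0.13 -0.36 -0.01 0.79 50' >/dev/null; python3 - <<'E'
from pour import *
from plan import plan,st
st(); snap('top','t9'); snap('scene','s9')
o=get_obs(); M=R.from_quat(o['ee_rot']).as_matrix(); c=M@cl; print('tilt',np.degrees(np.arccos(c[2])),'g',o['position']+.05*M[:,2])
b=cv2.imread('pics/t9.png')[160:290,280:450]; a=cv2.imread('pics/s9.png')[100:340,200:420]
cv2.imwrite('pics/c9.png',np.hstack([cv2.resize(a,(330,360)),cv2.resize(b,(470,360),interpolation=cv2.INTER_CUBIC)]))
E
```

```text
t 19.75 q [-0.819 -0.062  0.495  2.273  1.349  1.07  -0.57 ] p [ 0.5133 -0.1173  0.2834] x [-0.227  0.413 -0.882] y [0.822 0.566 0.054] z [ 0.522 -0.713 -0.468] F [ 0.7 -0.9 -1.7] g 63.5
tilt 2.9068611617908675 g [ 0.5382518  -0.15439876  0.25966003]
```

View pics/c9.png

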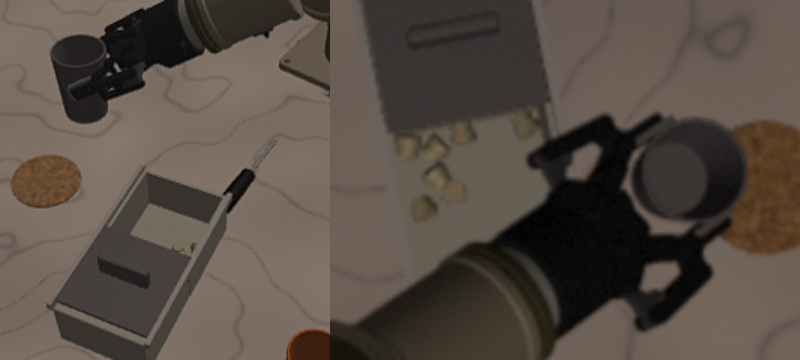

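The beaker looks empty (right crop, (690,170)) and I can count seven blocks in the bin; the eighth may be hidden by the gripper or the cover's edge. I'll carry on above the mat to clear the view and recount before putting the beaker down.

```bash
python3 - <<'E'
from pour import *
from plan import plan
M2=TR(-42,28); q=get_obs()['joint_pos']; Q=path(q,tcp5(np.r_[MAT,.13],M2),M2,14); Q2=path(Q[-1],tcp5(np.r_[MAT,.068],M2),M2,8); print(marg(Q),marg(Q2),np.round(Q2[-1],2))
plan(tcp5(np.r_[MAT,.15],M2),M2,10,50)
E
```

```text
0.06220570721425789 0.05515971808710596 [-0.43  0.4   0.58  2.36  2.37  0.61 -1.42]
0.12 -0.15 0.35 -0.13 0 -0.11 50; 0.12 -0.15 0.34 -0.13 0 -0.11 50; 0.12 -0.16 0.34 -0.13 0.01 -0.11 50; 0.12 -0.16 0.34 -0.13 0 -0.11 50; 0.13 -0.17 0.34 -0.13 0.01 -0.11 50; 0.13 -0.17 0.33 -0.14 0 -0.11 50; 0.13 -0.18 0.33 -0.13 0.01 -0.11 50; 0.13 -0.18 0.33 -0.14 0 -0.12 50; 0.14 -0.18 0.33 -0.13 0.01 -0.11 50; 0.14 -0.18 0.32 -0.14 0 -0.12 50
end [ 0.5248 -0.2323  0.1733] miss [-0.1 -0.1  0.1] rotmiss 0.0
```

```bash
python3 - <<'E'
from pour import *
from plan import plan
for phi in (-50,-60,-70,-80):
    M2=TR(phi,28); q=get_obs()['joint_pos']; Q=path(q,tcp5(np.r_[MAT,.15],M2),M2,14); Q2=path(Q[-1],tcp5(np.r_[MAT,.066],M2),M2,8); print(phi,marg(Q),marg(Q2),np.round(Q2[-1],2), 'wrist',np.round(tcp5(np.r_[MAT,.066],M2)-.24*M2[:,2],3))
M2=TR(-65,28);plan(tcp5(np.r_[MAT,.15],M2),M2,10,50)
E
```

```text
-50 0.111669584858066 0.10239740880492043 [-0.5   0.44  0.59  2.32  2.05  0.63 -1.27] wrist [ 0.393 -0.066  0.202]
-60 0.14543189652068333 0.18091544488738887 [-0.56  0.5   0.6   2.24  1.69  0.67 -1.09] wrist [ 0.429 -0.04   0.202]
-70 0.1460672421970144 0.2763264310220026 [-0.58  0.56  0.59  2.14  1.38  0.75 -0.94] wrist [ 0.47  -0.021  0.202]
-80 0.1460672421970144 0.38394805424970446 [-0.56  0.62  0.57  2.04  1.14  0.86 -0.83] wrist [ 0.513 -0.01   0.202]
0.12 -0.11 0.35 0.12 -0 0.02 50; 0.12 -0.1 0.35 0.12 -0 0.02 50; 0.12 -0.09 0.35 0.12 -0 0.02 50; 0.12 -0.09 0.35 0.12 -0 0.02 50; 0.12 -0.08 0.35 0.12 -0.01 0.03 50; 0.12 -0.08 0.36 0.12 -0 0.02 50; 0.12 -0.07 0.36 0.12 -0.01 0.03 50; 0.12 -0.07 0.36 0.12 -0 0.02 50; 0.12 -0.06 0.35 0.13 -0.01 0.03 50; 0.11 -0.05 0.36 0.12 -0 0.02 50
end [ 0.5389 -0.222   0.1735] miss [-0.1 -0.  -0.1] rotmiss 0.0
```

```bash
python3 -m crank '0.12 -0.11 0.35 0.12 0 0.02 50; 0.12 -0.1 0.35 0.12 0 0.02 50; 0.12 -0.09 0.35 0.12 0 0.02 50; 0.12 -0.09 0.35 0.12 0 0.02 50; 0.12 -0.08 0.35 0.12 0 0.03 50; 0.12 -0.08 0.36 0.12 0 0.02 50; 0.12 -0.07 0.36 0.12 0 0.03 50; 0.12 -0.07 0.36 0.12 0 0.02 50; 0.12 -0.06 0.35 0.13 0 0.03 50; 0.06 -0.03 0.18 0.06 0 0.02 50' >/dev/null; python3 - <<'E'
from pour import *
from plan import plan,st
st(); snap('top','t10'); snap('scene','s10')
o=get_obs(); M=R.from_quat(o['ee_rot']).as_matrix(); c=M@cl; print('tilt',np.degrees(np.arccos(c[2])),'g',o['position']+.05*M[:,2])
b=cv2.imread('pics/t10.png')[160:290,280:470]; a=cv2.imread('pics/s10.png')[130:340,190:400]
cv2.imwrite('pics/c10.png',np.hstack([cv2.resize(a,(340,340)),cv2.resize(b,(460,340),interpolation=cv2.INTER_CUBIC)]))
M2=TR(-65,28);plan(tcp5(np.r_[MAT,.066],M2),M2,10,50)
E
```

```text
t 20.85 q [-0.657  0.352  0.605  2.197  1.386  0.825 -0.753] p [ 0.5405 -0.2149  0.1755] x [-0.232  0.407 -0.883] y [ 0.899  0.436 -0.035] z [ 0.37  -0.803 -0.468] F [ 0.3 -0.2 -1.5] g 63.5
tilt 1.9773197281443202 g [ 0.55879408 -0.25501024  0.15237524]
0.18 -0 0.11 -0 0 0.03 50; 0.18 -0 0.11 -0 0 0.03 50; 0.19 -0.01 0.11 -0 0 0.03 50; 0.18 -0.01 0.12 -0 0 0.03 50; 0.19 -0.01 0.11 -0 0 0.02 50; 0.18 -0.01 0.12 -0 0 0.03 50; 0.19 -0.01 0.11 -0.01 0 0.02 50; 0.18 -0.01 0.12 -0 0 0.03 50; 0.19 -0 0.11 -0.01 0.01 0.02 50; 0.18 -0.01 0.12 -0 0 0.03 50
end [ 0.5388 -0.2221  0.0894] miss [0.1 0.1 0. ] rotmiss 0.0
```

View pics/c10.png

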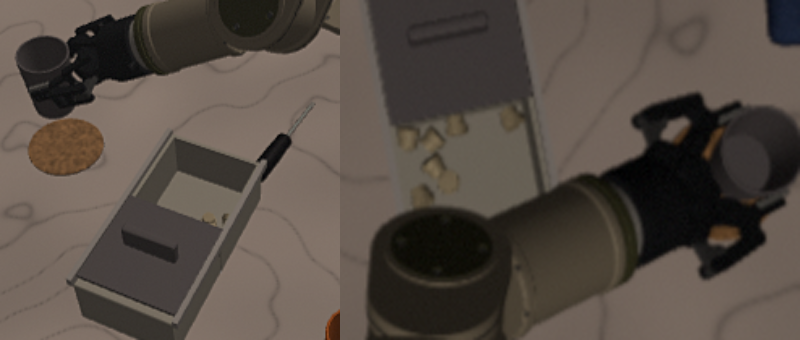

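```bash
python3 - <<'E'
import cv2,numpy as np
o=[]
for n in ['t9','t10']:
    b=cv2.imread('pics/%s.png'%n)[190:265,295:375]; b=cv2.convertScaleAbs(b,alpha=1.8); o.append(cv2.resize(b,(400,375),interpolation=cv2.INTER_CUBIC))
a=cv2.convertScaleAbs(cv2.imread('pics/s10.png')[200:300,270:370],alpha=1.8)
cv2.imwrite('pics/c11.png',np.hstack(o)); cv2.imwrite('pics/c11b.png',cv2.resize(a,(500,500),interpolation=cv2.INTER_CUBIC))
E
```

```text
(no output)
```

View pics/c11.png

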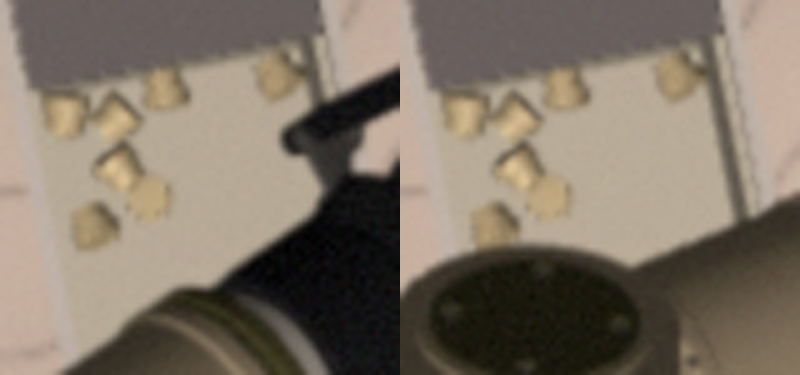

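View pics/c11b.png

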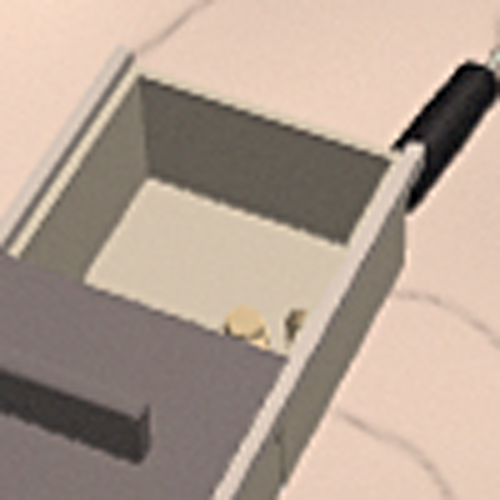

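```bash
python3 - <<'E'
import cv2,numpy as np
o=[]
for n,(r,c) in {'t9':(200,392),'t10':(198,432)}.items():
    b=cv2.imread('pics/%s.png'%n)[r:r+50,c:c+50]; b=cv2.convertScaleAbs(b,alpha=2); o.append(cv2.resize(b,(400,400),interpolation=cv2.INTER_CUBIC))
cv2.imwrite('pics/c12.png',np.hstack(o))
im=cv2.convertScaleAbs(cv2.imread('pics/s10.png'),alpha=1.6);cv2.imwrite('pics/c12b.png',im)
im=cv2.convertScaleAbs(cv2.imread('pics/t10.png'),alpha=1.8);cv2.imwrite('pics/c12c.png',im)
E
```

```text
(no output)
```

View pics/c12.png

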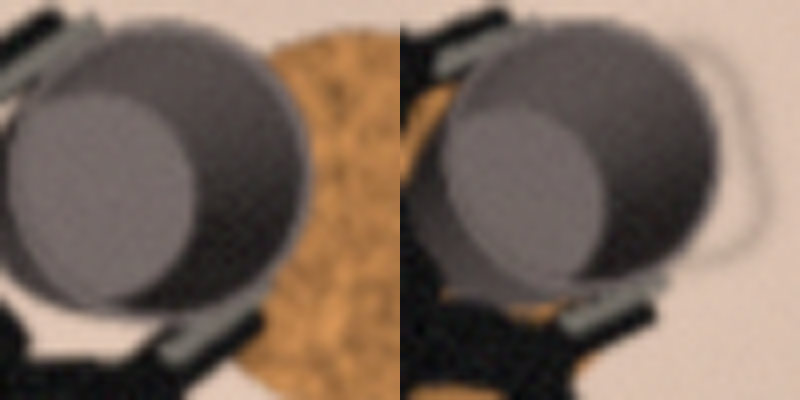

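View pics/c12b.png

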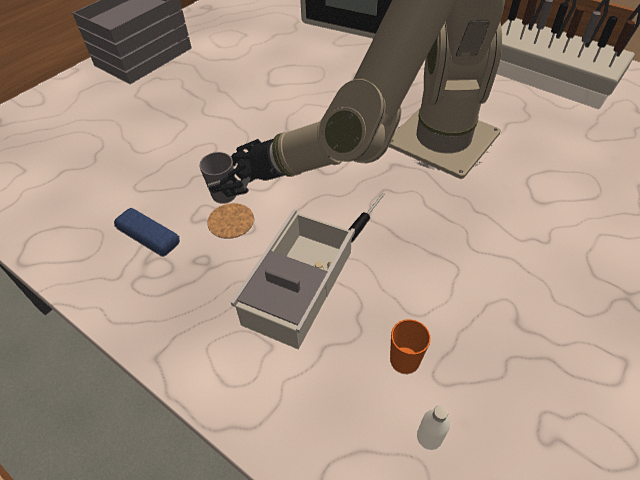

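View pics/c12c.png

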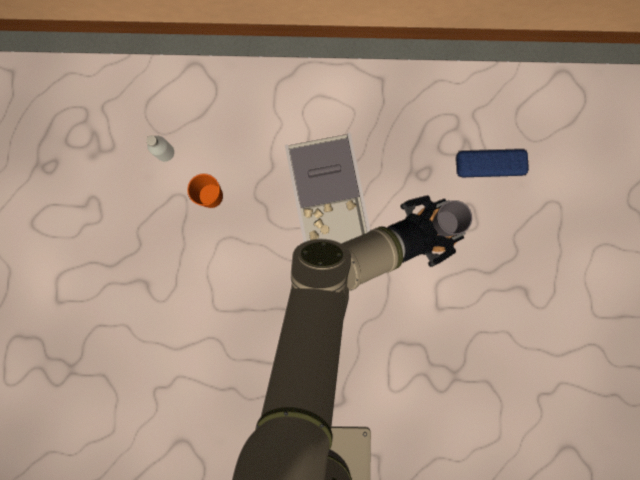

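The beaker is clearly empty and there's no block on the visible bench. I'll map the visible blocks to box coordinates in each view to find out whether the eighth is hidden.

```bash
python3 - <<'E'
from geo import *
th=np.radians(12.1); B=np.array([[np.cos(th),np.sin(th)],[-np.sin(th),np.cos(th)]])
def bx(P): 
    d=P[...,:2]-BIN; return np.concatenate([d@B.T,P[...,2:]],-1)
maps={}
for cam,n in [('top','t9'),('top','t10'),('scene','s10'),('scene','s9')]:
    P,I=cloud(cam,n); X=bx(P); X=np.nan_to_num(X,nan=9)
    m=(abs(X[...,0])<.06)&(abs(X[...,1])<.06)&(X[...,2]<.06)
    W=np.zeros((300,300,3),np.uint8)   # 2.5px/mm; show colour with x up
    H=np.zeros((300,300,3),np.uint8)
    for (x,y,z),c in zip(X[m],I[m]):
        u=int(150-y*2300);v=int(150-x*2300)
        cv2.circle(W,(u,v),3,tuple(int(min(255,k*1.8)) for k in c[::-1]),-1)
        cv2.circle(H,(u,v),3,(0,int(np.clip((z-.004)*9000,0,255)),120),-1)
    maps[n]=np.vstack([W,H])
cv2.imwrite('pics/map.png',cv2.resize(np.hstack([maps['t9'],maps['t10'],maps['s10']]),(800,533)))
E
```

```text
(no output)
```

View pics/map.png

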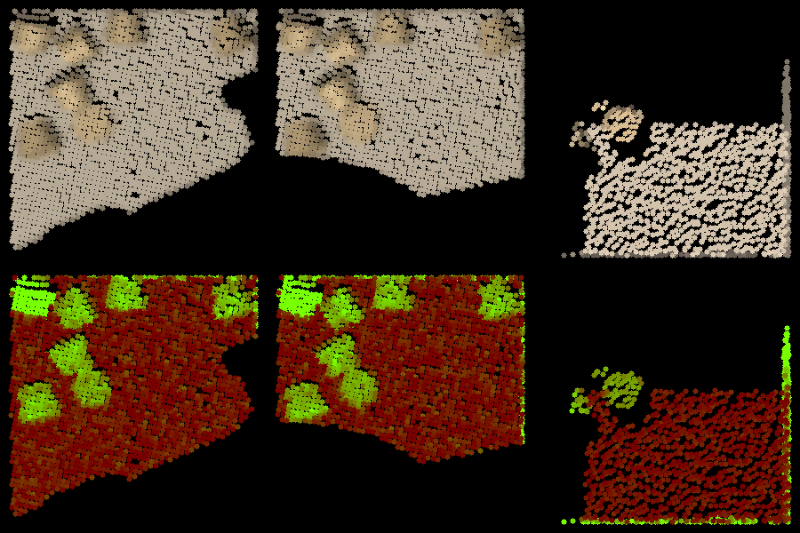

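```bash
python3 - <<'E'
from geo import *
th=np.radians(12.1); B=np.array([[np.cos(th),np.sin(th)],[-np.sin(th),np.cos(th)]])
P,I=cloud('top','t10'); X=np.nan_to_num(np.concatenate([(P[...,:2]-BIN)@B.T,P[...,2:]],-1),nan=9)
for nm,x,y in [('corner',.05,.052),('b2',.045,.031),('b3',.052,.008),('b4',.05,-.045),('b5',.025,.035),('b6',.012,.024),('b7',.005,.048),('floor',.0,-.02)]:
    m=(abs(X[...,0]-x)<.006)&(abs(X[...,1]-y)<.006)&(X[...,2]<.07); z=X[m][:,2]; print(nm,len(z),np.round(np.percentile(z,[10,50,90]),3))
E
```

```text
corner 28 [0.035 0.041 0.046]
b2 30 [0.019 0.025 0.03 ]
b3 31 [0.008 0.025 0.029]
b4 31 [0.02  0.023 0.027]
b5 28 [0.006 0.023 0.029]
b6 28 [0.011 0.021 0.025]
b7 24 [0.008 0.021 0.024]
floor 27 [0.002 0.006 0.011]
```

The rear-left corner block's top is at 41 mm, while single blocks top out at 21 to 25 mm, so two are stacked there. That makes eight in the bin, and the beaker can go down on the mat.

```bash
python3 -m crank '0.18 0 0.11 0 0 0.03 50; 0.18 0 0.11 0 0 0.03 50; 0.19 -0.01 0.11 0 0 0.03 50; 0.18 -0.01 0.12 0 0 0.03 50; 0.19 -0.01 0.11 0 0 0.02 50; 0.18 -0.01 0.12 0 0 0.03 50; 0.19 -0.01 0.11 -0.01 0 0.02 50; 0.16 -0.01 0.1 0 0 0.03 50; 0.08 0 0.05 0 0 0.02 50; 0 0 0 0 0 0 50' >/dev/null; python3 - <<'E'
from pour import *
from plan import plan,st
st(); snap('scene','s13')
o=get_obs(); M=R.from_quat(o['ee_rot']).as_matrix(); c=M@cl; print('tilt',np.degrees(np.arccos(c[2])),'g',o['position']+.05*M[:,2])
P,I=cloud('scene','s13'); X=np.nan_to_num(P); m=(np.hypot(X[...,0]-MAT[0],X[...,1]-MAT[1])<.06)&(X[...,2]>.02)&(X[...,2]<.13); z=X[m][:,2]; print('top z',np.percentile(z,[50,95,99]))
cv2.imwrite('pics/c13.png',cv2.resize(cv2.imread('pics/s13.png')[130:290,170:370],(750,600)))
M2=TR(-65,28);plan(tcp5(np.r_[MAT,.066],M2),M2,2,50)
E
```

```text
t 21.95 q [-0.625  0.551  0.573  2.205  1.489  0.735 -1.038] p [ 0.54   -0.2154  0.0988] x [-0.204  0.424 -0.882] y [ 0.902  0.431 -0.001] z [ 0.379 -0.797 -0.471] F [-0.6 -0.  -1.5] g 63.2
tilt 0.09919246854190908 g [ 0.55905384 -0.25527561  0.07552326]
top z [0.09256697 0.11392337 0.11957597]
0.07 -0.05 0.12 0.03 -0 0.02 50; 0.08 -0.05 0.11 0.02 -0.01 0.02 50
end [ 0.5387 -0.2219  0.0894] miss [ 0.1 -0.   0. ] rotmiss 0.0
```

View pics/c13.png

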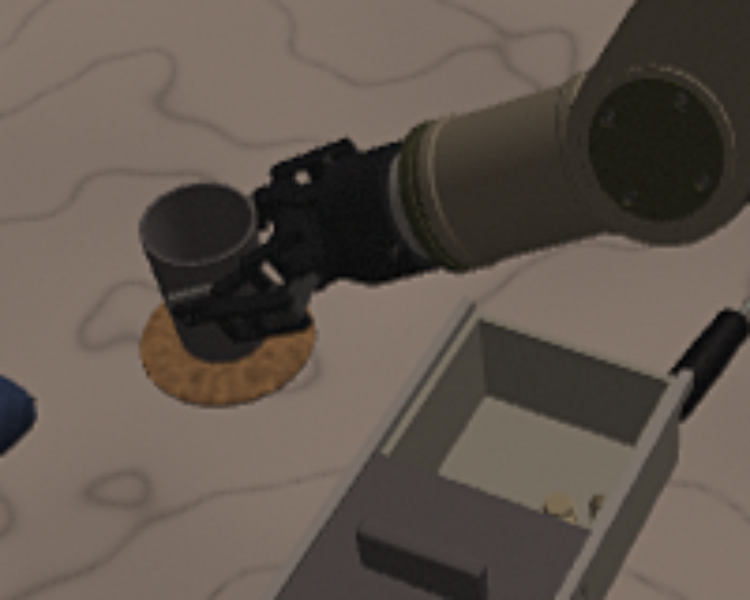

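The beaker hovers upright just above the mat. I'll lower it in small steps and watch the vertical force.

```bash
python3 -m crank '0.08 -0.05 0.14 0.03 0 0.02 50; 0.08 -0.05 0.12 0.02 0 0.02 50; 0 0 0 0 0 0 50; 0 0 0 0 0 0 50; 0 0 0 0 0 0 50; 0.04 0 0.02 0 0 0 50; 0.04 0 0.02 0 0 0 50; 0 0 0 0 0 0 50; 0 0 0 0 0 0 50; 0 0 0 0 0 0 50'; python3 - <<'E'
from pour import *
from plan import plan,st
st(); snap('scene','s14')
o=get_obs(); M=R.from_quat(o['ee_rot']).as_matrix(); c=M@cl; print('tilt',np.degrees(np.arccos(c[2])),'g',o['position']+.05*M[:,2])
cv2.imwrite('pics/c14.png',cv2.resize(cv2.imread('pics/s14.png')[150:250,190:290],(600,600)))
E
```

```text
clock: 23.0
position: [0.5414, -0.2248, 0.0889]
ee_rot: [0.462, 0.72, -0.277, 0.439]
ft_force: [1.1, -0.7, 1.2]
grip_width: 0.738
t 23.0 q [-0.609  0.592  0.575  2.196  1.515  0.725 -1.09 ] p [ 0.5414 -0.2248  0.0889] x [-0.189  0.421 -0.887] y [0.907 0.42  0.006] z [ 0.375 -0.804 -0.462] F [ 1.1 -0.7  1.2] g 63.0
tilt 0.6081036464427779 g [ 0.56018969 -0.26502841  0.0658297 ]
```

View pics/c14.png

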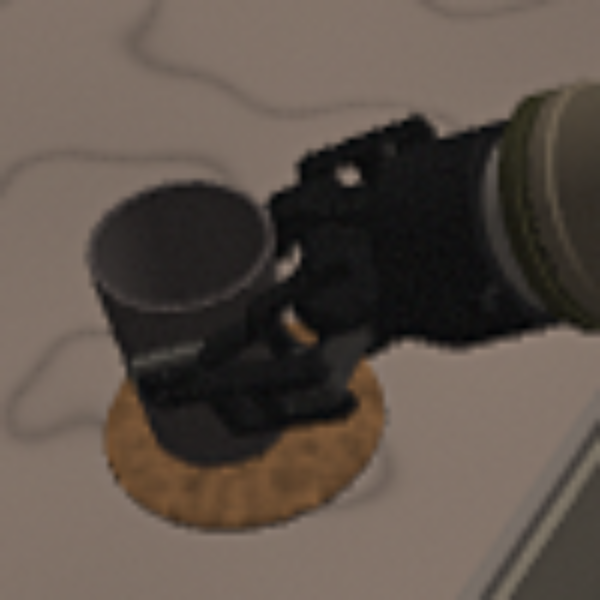

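The force went from -1.5 to +1.2 N, so the beaker is resting on the mat, with cork showing all round its foot. Releasing.

```bash
python3 -m crank '0 0 0 0 0 0 66; 0 0 0 0 0 0 70; 0 0 0 0 0 0 76; 0 0 0 0 0 0 85; 0 0 0 0 0 0 85; 0 0 0 0 0 0 85; 0 0 0 0 0 0 85; 0 0 -0.05 0 0 0 85; 0 0 -0.1 0 0 0 85; 0 0 -0.15 0 0 0 85'; python3 - <<'E'
from pour import *
from plan import plan,st
st(); snap('scene','s15')
cv2.imwrite('pics/c15.png',cv2.resize(cv2.imread('pics/s15.png')[150:250,190:290],(600,600)))
E
```

```text
clock: 24.05
position: [0.5362, -0.2152, 0.0944]
ee_rot: [0.462, 0.719, -0.278, 0.438]
ft_force: [-0.0, -0.0, 0.7]
grip_width: 0.997
t 24.05 q [-0.629  0.567  0.57   2.209  1.49   0.746 -1.07 ] p [ 0.5362 -0.2152  0.0944] x [-0.19   0.421 -0.887] y [0.908 0.419 0.005] z [ 0.374 -0.804 -0.462] F [-0.  -0.   0.7] g 85.1
```

View pics/c15.png

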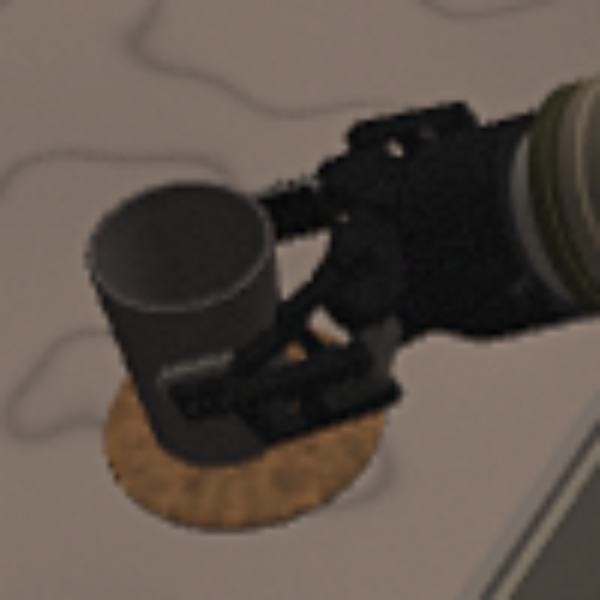

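The beaker stayed upright. I'll back straight out along the tool axis.

```bash
python3 -m crank '0 0 -0.2 0 0 0 85; 0 0 -0.3 0 0 0 85; 0 0 -0.4 0 0 0 85; 0 0 -0.4 0 0 0 85; 0 0 -0.4 0 0 0 85; 0 0 -0.4 0 0 0 85; -0.2 0 -0.4 0 0 0 85; -0.3 0 -0.4 0 0 0 85; -0.4 0 -0.3 0 0 0 80; -0.4 0 -0.2 0 0 0 70'; python3 - <<'E'
from pour import *
from plan import plan,st,down
st(); snap('top','t16'); snap('scene','s16')
P,I=cloud('top','t16'); Z=np.nan_to_num(P[...,2]); m=(Z>.09)&(Z<.115)&(np.hypot(P[...,0]-MAT[0],P[...,1]-MAT[1])<.07)
s=P[m]; print(len(s),s.min(0),s.max(0)); A=np.c_[2*s[:,:2],np.ones(len(s))]; x=np.linalg.lstsq(A,(s[:,:2]**2).sum(1),rcond=None)[0]; print('rim',x[:2],np.sqrt(x[2]+x[:2]@x[:2]))
q=get_obs()['joint_pos']
G=np.array([BIN[0]+.12*.9778,BIN[1]+.12*.2096])
for psi in (12.1,):
    M2=down(psi); Q=path(q,np.r_[G,.25],M2,20); Q2=path(Q[-1],np.r_[G,.16],M2,8); Q3=path(Q2[-1],np.r_[BIN,.16],M2,8); print(marg(Q),marg(Q2),marg(Q3),np.round(Q3[-1],2))
print(G)
b=cv2.convertScaleAbs(cv2.imread('pics/t16.png'),alpha=1.8); cv2.imwrite('pics/c16.png',b)
plan(np.r_[G,.24],down(12.1),20,45)
E
```

```text
clock: 25.1
position: [0.4893, -0.117, 0.2081]
ee_rot: [0.459, 0.723, -0.277, 0.436]
ft_force: [0.2, -0.3, -0.5]
grip_width: 0.823
t 25.1 q [-0.85   0.169  0.513  2.277  1.238  1.092 -0.752] p [ 0.4893 -0.117   0.2081] x [-0.198  0.422 -0.885] y [ 0.906  0.424 -0.   ] z [ 0.375 -0.801 -0.466] F [ 0.2 -0.3 -0.5] g 70.3
200 [ 0.52816307 -0.30294055  0.09003603] [ 0.59582814 -0.23546568  0.10678207]
rim [ 0.56155853 -0.26893385] 0.032401950297174756
0.14430677797857205 0.7839766502526124 0.5671990383583736 [-0.35  0.3   0.36  1.85 -0.12  1.02  0.28]
[ 0.664736 -0.003548]
-0.02 0.26 -0.05 0.05 0.39 0.07 45; -0.01 0.26 -0.05 0.04 0.39 0.07 45; -0.01 0.26 -0.05 0.04 0.39 0.07 45; 0 0.26 -0.06 0.05 0.39 0.07 45; 0.01 0.26 -0.06 0.04 0.39 0.07 45; 0.01 0.26 -0.06 0.04 0.39 0.07 45; 0.02 0.25 -0.06 0.05 0.39 0.07 45; 0.02 0.25 -0.06 0.04 0.39 0.07 45; 0.03 0.25 -0.06 0.04 0.38 0.07 45; 0.03 0.25 -0.06 0.05 0.39 0.07 45
0.04 0.25 -0.06 0.04 0.38 0.07 45; 0.05 0.25 -0.06 0.05 0.39 0.08 45; 0.05 0.25 -0.06 0.04 0.38 0.07 45; 0.06 0.25 -0.05 0.05 0.39 0.08 45; 0.06 0.25 -0.05 0.04 0.38 0.07 45; 0.07 0.25 -0.05 0.05 0.39 0.08 45; 0.07 0.25 -0.05 0.04 0.38 0.07 45; 0.08 0.25 -0.05 0.05 0.39 0.08 45; 0.08 0.25 -0.05 0.04 0.38 0.07 45; 0.09 0.25 -0.04 0.05 0.39 0.08 45
end [ 0.6648 -0.0035  0.2399] miss [-0.1 -0.   0.1] rotmiss 0.0
```

View pics/c16.png

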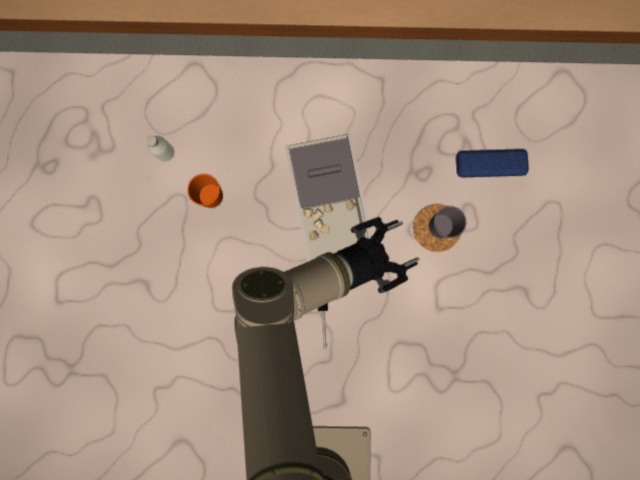

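The beaker's axis is at (0.562, -0.269), about 8 mm from the mat's centre and wholly on it. Next I'll go back above the cover grip at about (0.665, -0.004).

```bash
python3 -m crank '-0.04 0.26 -0.07 0.05 0.39 0.07 45; -0.03 0.26 -0.07 0.04 0.39 0.07 45; -0.03 0.26 -0.06 0.04 0.39 0.07 45; 0 0.26 -0.06 0.05 0.39 0.07 45; 0.01 0.26 -0.06 0.04 0.39 0.07 45; 0.01 0.26 -0.06 0.04 0.39 0.07 45; 0.02 0.25 -0.06 0.05 0.39 0.07 45; 0.02 0.25 -0.06 0.04 0.39 0.07 45; 0.03 0.25 -0.06 0.04 0.38 0.07 45; 0.03 0.25 -0.06 0.05 0.39 0.07 45' >/dev/null; python3 -m crank '0.04 0.25 -0.06 0.04 0.38 0.07 45; 0.05 0.25 -0.06 0.05 0.39 0.08 45; 0.05 0.25 -0.06 0.04 0.38 0.07 45; 0.06 0.25 -0.05 0.05 0.39 0.08 45; 0.06 0.25 -0.05 0.04 0.38 0.07 45; 0.07 0.25 -0.05 0.05 0.39 0.08 45; 0.07 0.25 -0.05 0.04 0.38 0.07 45; 0.08 0.25 -0.05 0.05 0.39 0.08 45; 0.08 0.25 -0.05 0.04 0.38 0.07 45; 0.09 0.25 -0.04 0.05 0.39 0.08 45'; python3 - <<'E'
from pour import *
from plan import plan,st,down
st(); snap('wrist','w17')
P,I=cloud('wrist','w17'); Z=np.nan_to_num(P[...,2]); m=(Z>.105)&(Z<.12)&(np.hypot(P[...,0]-.665,P[...,1])<.06)
p=P[m]; print(len(p),p.mean(0),p.min(0),p.max(0))
plan([.6655,-.0035,.165],down(12.1),9,45)
E
```

```text
clock: 27.2
position: [0.6594, 0.0146, 0.2275]
ee_rot: [0.628, 0.777, 0.008, -0.034]
ft_force: [0.3, -0.2, -0.3]
grip_width: 0.531
t 27.2 q [-0.336  0.495  0.373  1.442 -0.238  1.286  0.285] p [0.6594 0.0146 0.2275] x [-0.209  0.976  0.062] y [ 0.977  0.211 -0.031] z [-0.043  0.054 -0.998] F [ 0.3 -0.2 -0.3] g 45.3
2275 [ 0.66306225 -0.00100154  0.11344285] [ 0.65117346 -0.03842159  0.10504145] [0.67599267 0.03111835 0.11616736]
-0.06 0.01 0.17 -0.02 -0.05 -0 45; -0.06 0.01 0.17 -0.03 -0.05 -0 45; -0.06 0.01 0.17 -0.02 -0.05 -0 45; -0.06 0.01 0.17 -0.03 -0.05 -0 45; -0.06 0.01 0.17 -0.02 -0.05 -0 45; -0.06 0 0.17 -0.03 -0.05 -0 45; -0.06 0 0.17 -0.02 -0.06 -0 45; -0.05 0.01 0.17 -0.03 -0.05 -0 45; -0.05 -0 0.18 -0.02 -0.06 -0.01 45
end [ 0.6655 -0.0033  0.1649] miss [ 0.  -0.2  0.1] rotmiss 0.0
```

View pics/w17.png

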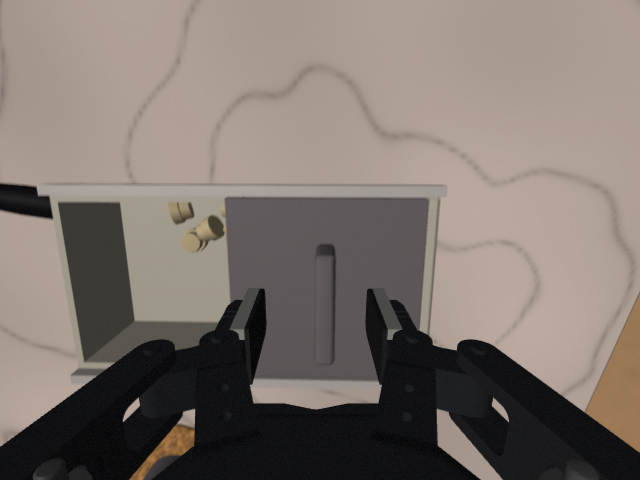

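The wrist view shows the grip rib at (325,305) between the fingers, at (0.663, -0.001). I'll go down and grip.

```bash
python3 -m crank '-0.06 0 0.2 -0.02 -0.06 0 45; -0.06 0 0.2 -0.03 -0.05 0 45; -0.06 0 0.2 -0.02 -0.06 0 45; -0.06 0 0.2 -0.03 -0.05 0 45; -0.06 0 0.2 -0.02 -0.06 0 45; -0.06 0 0.2 -0.03 -0.05 0 45; -0.05 0 0.2 -0.02 -0.06 0 45; -0.03 0 0.12 -0.02 -0.04 0 45; 0 0 0 0 0 0 30; 0 0 0 0 0 0 5' 40 >/dev/null; python3 - <<'E'
from plan import *
st()
E
```

```text
t 28.25 q [-0.347  0.54   0.378  1.537 -0.209  1.112  0.289] p [ 0.6596 -0.0009  0.1572] x [-0.211  0.977 -0.003] y [ 0.977  0.211 -0.007] z [-0.006 -0.004 -1.   ] F [2.2 0.1 1.6] g 16.6
```

```bash
python3 -m crank '0 0 -0.02 0 0 0 5; 0 0 0 0 0 0 5; 0 -0.15 -0.03 0 0 0 5; 0 -0.35 0 0 0 0 5; 0 -0.4 0 0 0 0 5; 0 -0.4 0 0 0 0 5; 0 -0.4 0 0 0 0 5; 0 -0.4 0 0 0 0 5; 0 -0.35 0 0 0 0 5; 0 -0.2 0 0 0 0 5' >/dev/null; python3 - <<'E'
from plan import *
st()
plan([.5465,-.029,.158],down(12.1),5,5)
E
```

```text
t 29.25 q [-0.384  0.316  0.402  1.842 -0.138  1.019  0.285] p [ 0.55   -0.0245  0.1575] x [-0.21   0.978 -0.003] y [ 0.978  0.21  -0.007] z [-0.006 -0.004 -1.   ] F [ 2.6 -0.6 -8.9] g 11.3
-0.02 -0.02 -0 -0.01 0 0 5; -0.02 -0.02 -0 -0.01 0 0 5; -0.02 -0.02 -0 -0.01 0.01 0 5; -0.02 -0.02 -0.01 -0.01 0 0 5; -0.01 -0.03 -0 -0.01 0.01 0.01 5
end [ 0.5464 -0.0289  0.1579] miss [ 0.1 -0.1  0.1] rotmiss 0.0
```

```bash
python3 -m crank '0 -0.05 0.02 0 0 0 5; 0 -0.05 0.02 0 0 0 5; 0 -0.05 0 0 0 0 5; 0 -0.05 0 0 0 0 5; 0 -0.05 0 0 0 0 5; 0 -0.05 0 0 0 0 5; 0 -0.05 0 0 0 0 5; 0 0 0 0 0 0 5; 0 0 0 0 0 0 5; 0 0 0 0 0 0 5' >/dev/null; python3 - <<'E'
from plan import *
st()
E
```

```text
t 30.25 q [-0.388  0.295  0.402  1.867 -0.131  0.991  0.283] p [ 0.546  -0.025   0.1575] x [-0.213  0.977 -0.008] y [0.977 0.213 0.013] z [ 0.015 -0.005 -1.   ] F [ 1.1 -0.  -2.1] g 11.6
```

At the stop: 14 mm commanded gave only 4 mm, and the grip is at box x ≈ 0. I'll release, rise and look.

```bash
python3 -m crank '0 -0.15 0 0 0 0 5; 0 -0.15 0 0 0 0 5; 0 0 0 0 0 0 40; 0 0 0 0 0 0 40; 0 0 0 0 0 0 40; 0 0 -0.3 0 0 0 40; 0 0 -0.8 0 0 0 40; 0 0 -1 0 0 0 40; 0 0 -1 0 0 0 40; 0 0 -0.8 0 0 0 40' >/dev/null; python3 -m crank '0.8 -0.6 0 0 0 0 40; 0.8 -0.6 0 0 0 0 40; 0.8 -0.6 0 0 0 0 40; 0.8 -0.6 0 0 0 0 40; 0.8 -0.6 0 0 0 0 40; 0.8 -0.5 0 0 0 0 40; 0.8 0 0 0 0 0 40; 0.8 0 0 0 0 0 40; 0.6 0 0 0 0 0 40; 0 0 0 0 0 0 40' >/dev/null; python3 - <<'E'
from geo import *
from plan import st
st(); snap('top','t20'); snap('scene','s20')
P,I=cloud('top','t20'); Z=np.nan_to_num(P[...,2])
def rim(c,lo=.085,hi=.112):
    m=(Z>lo)&(Z<hi)&(np.hypot(P[...,0]-c[0],P[...,1]-c[1])<.07); s=P[m]; A=np.c_[2*s[:,:2],np.ones(len(s))]; x=np.linalg.lstsq(A,(s[:,:2]**2).sum(1),rcond=None)[0]; return x[:2]
print('cup',rim(MAT),'orange',rim([.621,.25]))
m=(Z>.1)&(Z<.125)&(np.hypot(P[...,0]-BIN[0],P[...,1]-BIN[1])<.06); p=P[m]; r=cv2.minAreaRect((p[:,:2]*1000).astype(np.float32)); print('grip',r)
b=cv2.convertScaleAbs(cv2.imread('pics/t20.png'),alpha=1.8); b[280:480,440:640]=cv2.resize(b[120:280,280:380][100:160,10:100],(200,200)); cv2.imwrite('pics/c20.png',b)
cv2.imwrite('pics/c20b.png',cv2.convertScaleAbs(cv2.imread('pics/s20.png'),alpha=1.6))
E
```

```text
t 32.25 q [-0.715 -0.215 -0.014  1.992  0.039  1.322 -0.531] p [0.332  0.2217 0.3262] x [-0.205  0.979 -0.014] y [0.977 0.206 0.057] z [ 0.059 -0.002 -0.998] F [ 0.4 -1.3 -0. ] g 40.0
cup [ 0.56155633 -0.26874491] orange [0.6207778  0.25008107]
grip ((547.1991577148438, -28.52664566040039), (12.533422470092773, 68.92292022705078), 11.996007919311523)
```

View pics/c20.png

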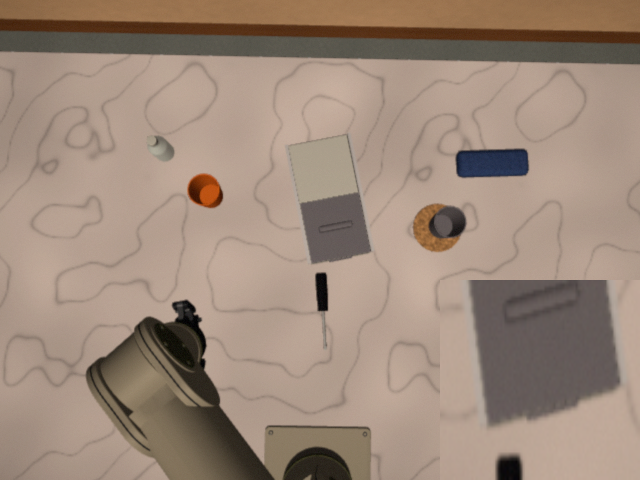

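View pics/c20b.png

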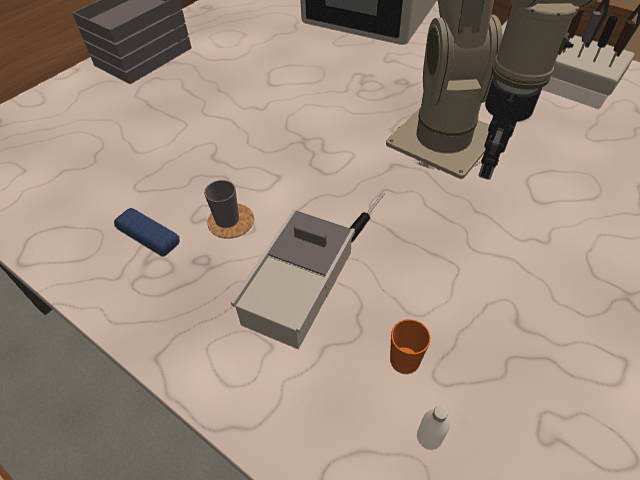

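The cover is shut: the grip centre (0.547, -0.029) sits on the bin centre and no gap shows. The beaker stands on the mat at (437,225) in the top view, and the bottle, case, screwdriver and orange cup are where they started. The arm is clear of everything.

```bash
python3 -c "
from workcell import hand_in
print(hand_in())"
```

```text
the job is handed in; nothing more can be done
None
```

The job is done and handed in at about 32 s of the 72 s allowed; no verdict was reported. I slid the cover back by its grip, gripped the grey beaker at 30 N and poured the blocks into the bin. Then I stood the beaker on the cork mat, released it, and slid the cover shut.

Last checks:
- **Cover:** the grip is within 1 mm of its fully closed position and no gap shows.
- **Beaker:** it is upright and empty, about 8 mm from the mat's centre (27 mm allowed), with its foot wholly on the cork.
- **Other objects:** the bottle, spectacle case, screwdriver and orange cup look unmoved by eye. I only measured the orange cup again, and it hadn't moved.
- **Blocks:** I saw seven separate blocks in the bin. The eighth I inferred: the rear-left corner stands 41 mm high, where single blocks stand 21–25 mm, so two are stacked there. The beaker was empty and no stray block showed on the bench.

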